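# Pack the lock case and try its key

### The arm

A 7-joint arm with a two-finger parallel gripper is mounted at the origin on the work surface. World frame = base frame: x ahead of the robot, y to its left, z up, the work surface at z = 0. Lengths are in m, angles in rad, forces in N, time in s.
With the tool pointing down it reaches from about 0.425 to 0.875 m from the base axis. Payload 8.4 kg.
Tool frame: the origin (TCP) lies at the very end of the fingers, on their centre line; the grasp point (between the pads) lies 19 mm behind it; z points along the fingers, x is the direction in which the jaws open and shut, and the axes are right-handed (so a half turn about z gives the same grasp; the last joint's range is limited). The gripper opens to 85 mm and grips with 20 to 120 N. Pads are 22 mm wide; open, the fingers measure 114 mm over their backs; the gripper's body (76 mm by 85 mm) begins 54 mm behind the grasp point. The pads swing forward as they close: fully open they stand 13 mm farther back than shut.
Start: joints at [-1.352, 0.333, 0.04, 1.465, -0.013, 1.343, -0.059], TCP at [0.203, 0.617, 0.231] pointing down, gripper open.
Joint ranges: [-2.58, 2.58], [-0.38, 2.09], [-1.3, 1.39], [0.25, 2.4], [-1.5, 4.64], [0.08, 2.09], [-2.65, 2.65]. Speed limits (rad/s): [2.22, 2.22, 2.79, 2.79, 3.14, 3.14, 3.14].

### API

Orientations are given as a unit quaternion [w, x, y, z].
In Python, from rig import manip, viewer gives the robot as it stands.
- The arm moves only by the tool play_rows, never from a script. Its argument "targets" is a list of rows, each a list of 2 entries, a list of its own where there are three numbers: the shift along the tool's x, y, z in m, then the turn, a rotation vector about the tool's x, y, z in rad. In form: [[[dx, dy, dz], [wx, wy, wz]], ...]. A call has 1 to 12 rows; each row shifts and turns the commanded pose from where the row before left it, along the tool's axes as they then stand; what a row does not reach is not made up. A row lasts 1/8 s, in which the tool goes at most 62.5 mm and 10.7 degrees, less where a joint would pass 70% of its speed; a pose out of reach is approached as far as the arm can. A call with a gripper value outside its range is refused whole. "fingers" is the opening, from 0 (shut) to 1 (fully open), set as the call begins (left out, the last holds). The fingers move at their own pace and stop on an object; "newtons" is the grip in N (left out, the last holds). Time passes only in rows, so rows that do not move let the fingers close. It gives the time, the measured TCP pose, the force and the opening at its end, in the units of the state.
- manip.read_state(): the state, without advancing time (a new reading comes with each control period).
- viewer.snapshot(name): name is "side" or "top"; returns the picture (384x512x3 uint8, red, green, blue); there is no depth.
- viewer.get_calibration(name): a dict with "mtx" (3x3 intrinsics, pixels), "k1" (the pictures are not rectified: a ray, as slopes to the right and down, at radius r is drawn at 1 + k1 r^2 times it, then the intrinsics apply), "rvec" (rotation vector, rad) and "tvec" (3), from world to camera coordinates, as OpenCV has them. Camera axes: x right, y down, z forward; pixel columns grow to the right and rows downward; lengths in m; the calibration is good to about 2 mm. A picture is of the moment at which its call begins. get_calibration takes no time and is no camera call.
- manip.sign_off(): hands the job in, once; it reports no verdict.
Trained networks look in the newest picture that a camera, given by its name, has taken for a name from the list of things; names that differ only in an ending like _2 or _b are one class to them, and where a whole thing is asked for, a point or a joint stands for the part that bears it (a point fixed in the world has none). Each returns a list of dicts, best first, with "score" (0 to 1); they miss things now and then, are a little off and sometimes report something else, mostly with a low value. They report only what shows in the picture. A call takes as long as a camera call. They do not tell look-alikes from the thing itself.
- viewer.search_frame(camera, query): "extent" ([left, top, right, bottom] in pixels, round what is visible of it).
- viewer.outline_of(camera, query): "pixels" (384x512 bool, what is visible of it) and "extent" ([left, top, right, bottom] in pixels, round what is visible of it).
- viewer.mark_of(camera, query): "xy" ([column, row] in pixels: a listed point, or the origin of a listed thing).
The state is a dict: "clock": time; "q": joint angles; "joint_velocities": joint speeds; "joint_efforts": joint torques, N m; "tool_pos": TCP position; "tcp_rot": TCP orientation; "force": force on the tool from outside, world axes, zero at the start; "wrist_torque": the same for the moment, N m; "finger_gap": opening from 0.0 (shut) to 1.0 (fully open).
Only numpy, scipy, OpenCV 4.12 (cv2) and the standard library are available. Lean on these libraries where they do the work, as an engineer would, in place of code of your own. Each camera call takes 0.05 s, during which the arm holds its last target.

### The job

Put the lock's two loose parts, the square iron tumbler block and the round brass spring drum, side by side into the pocket of the opened lock case in the vise, standing upright and fully down on its floor. Then take the key with the plain rectangular plate bow from the key block, push it fully home in the lock cylinder, rocking it past the sticky pins, turn it a quarter turn clockwise against the return spring and finish while still holding it turned: do not let go. Leave the other keys and everything else on the bench where they lie.

Things in the scene. Friction and masses are not known exactly. Their poses are not given: they have to be found in the camera images.
- pocket (a point): Centre of the floor of the pocket in the lock case, 109 mm above the bench. Pocket 74 mm along its x, 38 mm along its y, 16 mm deep to the case top, walls upright. The two parts, each 34 mm wide, stand side by side along x (centres about 18 mm either side of this point) and then reach 26 mm above the case top. z up; axes turn with the vise.
- keyhole (a point): Mouth of the key slot, at the centre of the flat top of the upright brass lock cylinder (32 mm across), 126 mm above the bench. z up; x along the slot's long side, turning with the cylinder. Slot 15 mm (x) by 7 mm (y), 40 mm deep, long sides bevelled 2.5 mm at the mouth, ends not. At rest x is parallel to the pocket's x and the pocket's centre lies 90 mm along +x.
- pins (a point): Point on the cylinder's axis 19 mm below the keyhole, amid four round-nosed sticky pins on the slot's end walls, up to 4.5 mm proud: 13 and 23 mm down on the +x end, 15 and 25 mm on the -x end. About 4 N sideways slides a pin back, and it stays. The key's V tip meets them from 14 and 24 mm down; straight pushing binds (over 30 N), rocking 2 mm to and fro along x going down passes with some 15 N.
- vise: Cast iron vise fixed to the bench, holding the opened wooden lock case (190 mm along x, 84 mm along y, flat top 125 mm above the bench). Jaws, on the case's +y and -y sides, stay 13 mm below the case top; screw and T-handle low on the +y side. Origin on the bench under the middle of the case; z up.
- plug (a joint): Turn of the lock cylinder, rad: 0 at rest, grows clockwise seen from above, end stop at 1.6. A spring returns it to 0 when let go (0.015 N m at 0, 0.06 N m at a quarter turn). The key has up to 0.2 rad of play in the slot, so the hand turns that much further than the cylinder. The turn throws an iron bolt 20 mm out of the near end of the case, low on its end face.
- plate_key: The lock's key, dark iron, 70 g, bow a plain rectangular plate. Stands upright in one of the key block's three slots. Origin: centre of its shoulder's underside, resting on the block's top (50 mm up) or, when home, on the cylinder's top; z up. Above: shoulder 28 (x) x 12 (y) x 5 mm, bow 28 x 10 mm up to 41 mm. Below: blade 12 (x) x 5 (y) mm, 34 mm long, last 6 mm a V tip. Same both ways round.
- tumbler_block: Square dark iron block 34 x 34 mm, 42 mm tall, 300 g, upright on the bench, its lowest 4 mm stepped in to 31 mm. Origin at the centre of its underside, z up, x and y square to its sides.
- spring_drum: Round brass drum (boxed lock spring) 34 mm across, 42 mm tall, 220 g, upright on the bench, bottom edge bevelled 3 mm. Origin at the centre of its underside, z up.
- key_block: Fixed wooden block 190 (x) x 56 (y) x 50 mm high, three slots 60 mm apart along its x, 44 mm deep, each holding a key with its bow plate along x. Origin at the centre of its underside.
- ring_key: Another key in the key block, ring bow 31 mm across, 41 mm above the block; leave. Origin as for the plate key.
- bar_key: Another key in the key block, T bar bow 36 mm wide, 41 mm above the block; leave. Origin as for the plate key.
- coil_spring: Flat brass ring 42 mm across, 10 mm high, lying on the bench; leave. Origin at the centre of its underside.
- rat_tail_file: Round file 235 mm long with a wooden handle, up to 18 mm high, lying along its x; leave. Origin at the middle of its length, on the bench.
- latch_bar: Flat iron bar 200 x 22 x 8 mm with a 16 mm stud, lying along its x; leave. Origin at the centre of its underside.
- oil_tin: Metal can 48 mm across, 75 mm tall; leave. Origin at the centre of its underside.
- hammer: Hammer 220 mm long lying along its x; leave. Origin on the bench under it.
Not all that is in view belongs to the job. Of the things that look like the spring_drum, take the one that is nearest to the robot's base at the start.

How it is judged:
By the outcome, as a careful person would: the job done as asked, in the order asked, and still so for the second after the job is handed in, while the arm keeps its last pose, push and grip.
It also fails if it takes over 72 s, if anything falls off the work surface, if the arm or the gripper's body presses on something with over 40 N, if the wrist force passes 120 N, or if a joint passes its speed limit or range.

## Working session

There is one attempt and no reset: what is moved stays moved. The work goes in short steps, Python scripts to look and compute and a tool call to move; the robot and the scene stay as the last step left them, time stands still between calls to the robot, and variables do not carry over. Pictures are saved under pics/ and viewed, and the job is handed in when it is done.

Besides the shell and the picture viewer there is one more tool, called after ">>>" as name(argument=value, ...), one argument or row to a line, values as JSON. play_rows: Moves the arm, as the interface text tells. Its arguments: {"type":"object","properties":{"targets":{"type":"array"},"fingers":{"type":"number"},"newtons":{"type":"number"}},"required":["targets"]}

```bash
mkdir -p pics; ls
python3 - <<'E'
from rig import manip, viewer
import cv2, numpy as np
s=manip.read_state(); print(s)
for n in("side","top"):
    im=viewer.snapshot(n); cv2.imwrite(f"pics/{n}0.png",im[:,:,::-1]); 
    c=viewer.get_calibration(n); print(n,c)
    R=cv2.Rodrigues(np.array(c["rvec"]))[0]; print("campos",-R.T@np.array(c["tvec"]).ravel())
print(manip.read_state()["clock"])
E
```

```text
pics
{'clock': 0.0, 'q': array([-1.35218199,  0.33391397,  0.03988958,  1.46626675, -0.01341668,
        1.34328928, -0.05848191]), 'joint_velocities': array([-5.24005692e-04, -1.44901248e-05,  8.82235080e-04, -2.08122279e-04,
       -1.67387454e-03,  2.11890900e-04, -1.50459615e-03]), 'joint_efforts': array([ 1.31773493e-03, -6.58553195e+01,  1.36567511e+00, -4.05558264e+01,
        1.68209884e-02,  1.27175447e-02, -1.76012293e-05]), 'tool_pos': array([0.20300907, 0.61701043, 0.2304217 ]), 'tcp_rot': array([ 5.11330108e-04,  8.10094787e-01,  5.86298378e-01, -6.22454428e-04]), 'force': array([0.22804473, 0.5848955 , 0.29321567]), 'wrist_torque': array([ 0.00295268, -0.05697777, -0.04242843]), 'finger_gap': 1.0002991956657359}
side {'mtx': array([[422.79843458,   0.        , 256.49705096],
       [  0.        , 422.79843458, 190.84025614],
       [  0.        ,   0.        ,   1.        ]]), 'k1': -0.009258274328787114, 'rvec': array([ 2.23549796, -0.16746923,  0.05883301]), 'tvec': array([-0.58124571,  0.14024925,  0.94928187])}
campos [ 0.49362998 -0.73381457  0.69028842]
top {'mtx': array([[379.35908673,   0.        , 254.79795483],
       [  0.        , 379.35908673, 192.14358215],
       [  0.        ,   0.        ,   1.        ]]), 'k1': 0.03281373803648363, 'rvec': array([ 2.13181416, -2.11103655,  0.19762624]), 'tvec': array([-0.04807404,  0.60012421,  1.04417063])}
campos [ 0.39447603 -0.04602817  1.13799058]
0.1
```

View pics/side0.png

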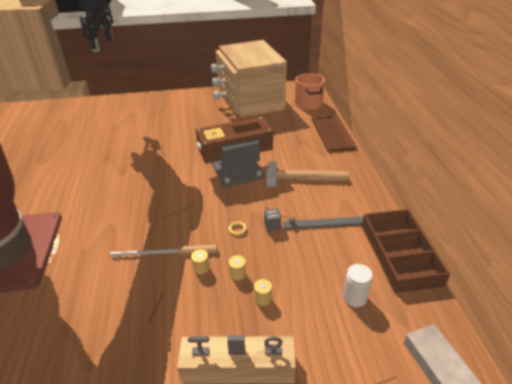

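View pics/top0.png

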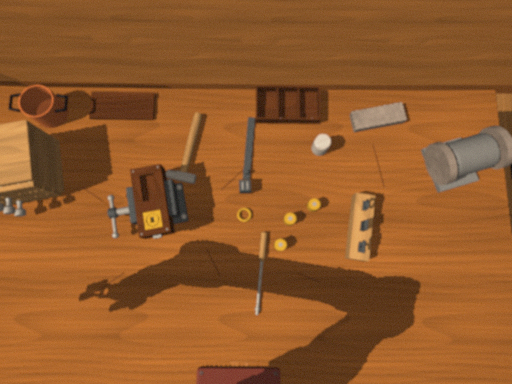

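```bash
cat > h.py <<'E'
import numpy as np, cv2
from rig import manip, viewer
from scipy.optimize import least_squares
C={n:viewer.get_calibration(n) for n in("side","top")}
def proj(n,P):
    c=C[n];R=cv2.Rodrigues(np.array(c["rvec"]))[0];P=np.atleast_2d(np.asarray(P,float))
    p=P@R.T+np.array(c["tvec"]).ravel();s=p[:,:2]/p[:,2:];r2=(s**2).sum(1,keepdims=True);s=s*(1+c["k1"]*r2)
    m=c["mtx"];return s@m[:2,:2].T+m[:2,2]
def ray(n,uv):
    c=C[n];m=c["mtx"];s0=(np.asarray(uv,float)-m[:2,2])/np.array([m[0,0],m[1,1]]);s=s0.copy()
    for _ in range(20): s=s0/(1+c["k1"]*(s@s))
    R=cv2.Rodrigues(np.array(c["rvec"]))[0];return -R.T@np.array(c["tvec"]).ravel(),R.T@np.array([s[0],s[1],1])
def onz(n,uv,z):
    o,d=ray(n,uv);return o+d*(z-o[2])/d[2]
def tri(us,ut):
    f=lambda P:np.r_[proj("side",P)[0]-us,proj("top",P)[0]-ut]
    r=least_squares(f,[.5,0,.05]);return r.x,np.abs(r.fun).max()
E
python3 - <<'E'
from h import *
Z=dict(pocket=.109,keyhole=.126,pins=.107,vise=0,plate_key=.05,tumbler_block=0,spring_drum=0,key_block=0,ring_key=.05,bar_key=.05,coil_spring=0,latch_bar=0)
for q,z in Z.items():
    for n in("side","top"):
        for r in viewer.mark_of(n,q)[:4]:
            if r["score"]>.15: print(q,n,round(r["score"],2),np.round(r["xy"],1),np.round(onz(n,r["xy"],z)*1000))
print(manip.read_state()["clock"], proj("top",[.203,.617,.23]))
im=viewer.snapshot("top");s=viewer.snapshot("side")
a=im[150:280,90:290];b=s[100:300,180:380]
cv2.imwrite("pics/tz.png",cv2.resize(a[:,:,::-1],None,fx=4,fy=4,interpolation=cv2.INTER_CUBIC))
cv2.imwrite("pics/sz.png",cv2.resize(s[100:240,180:310][:,:,::-1],None,fx=4,fy=4,interpolation=cv2.INTER_CUBIC))
E
```

```text
pocket side 0.57 [246.5 130.8] [598. 256. 109.]
pocket side 0.57 [214.4 139.8] [510. 224. 109.]
pocket top 0.81 [148.8 188. ] [599. 250. 109.]
pocket top 0.36 [363.4 248.5] [ 440. -334.  109.]
keyhole side 0.65 [203.1 267.5] [ 462. -227.  126.]
keyhole side 0.55 [215.5 137.2] [513. 208. 126.]
keyhole top 0.41 [154.1 216.9] [517. 226. 126.]
keyhole top 0.38 [153.6 217.7] [515. 228. 126.]
pins side 0.61 [213.5 136.6] [508. 244. 107.]
pins side 0.61 [355.9 298.3] [ 712. -318.  107.]
pins top 0.7 [189.8 146.8] [720. 143. 107.]
pins top 0.54 [150.  215.3] [524. 243. 107.]
vise side 0.64 [234.  171.1] [556. 228.   0.]
vise side 0.32 [160.8 252. ] [363. -54.   0.]
vise top 0.75 [239.6 187.2] [626.   5.   0.]
plate_key side 0.81 [238.3 350.9] [ 508. -350.   50.]
plate_key top 0.59 [364.7 226.4] [ 505. -358.   50.]
plate_key top 0.21 [242.4 215.9] [532.  -7.  50.]
tumbler_block side 0.88 [269.2 225.4] [617.  -6.   0.]
spring_drum side 0.92 [202.8 270.8] [ 454. -123.    0.]
spring_drum side 0.83 [261.4 301.5] [ 566. -220.    0.]
spring_drum side 0.72 [239.8 275.2] [ 531. -147.    0.]
spring_drum top 0.69 [289.9 219.3] [ 529. -149.    0.]
spring_drum top 0.48 [280.8 244.1] [ 455. -121.    0.]
spring_drum top 0.43 [311.3 206.3] [ 569. -214.    0.]
key_block side 0.66 [237.6 367.1] [ 504. -350.    0.]
key_block top 0.57 [358.1 228.6] [ 503. -352.    0.]
ring_key side 0.66 [237.2 233.1] [535. -72.  50.]
ring_key side 0.51 [274.4 349.2] [ 567. -355.   50.]
ring_key top 0.38 [367.3 206.3] [ 563. -368.   50.]
bar_key top 0.51 [362.3 248.1] [ 444. -348.   50.]
bar_key top 0.29 [360.7 227. ] [ 503. -346.   50.]
coil_spring side 0.74 [237.1 232.7] [539. -19.   0.]
coil_spring side 0.31 [197.6 353.9] [ 437. -314.    0.]
latch_bar side 0.65 [325.9 220.1] [755. -10.   0.]
latch_bar top 0.94 [246.2 148.6] [749. -14.   0.]
latch_bar top 0.46 [281.8 244.7] [ 453. -124.    0.]
1.3 [[-45.74911257 351.53104815]]
```

View pics/tz.png

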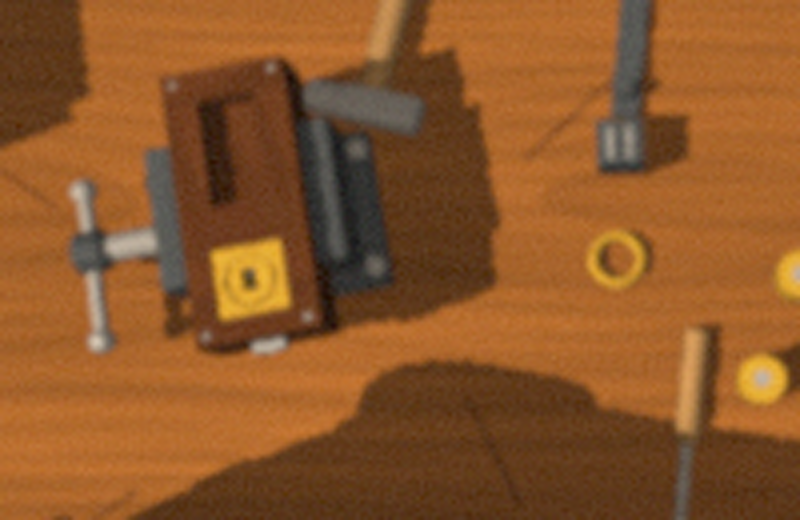

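View pics/sz.png

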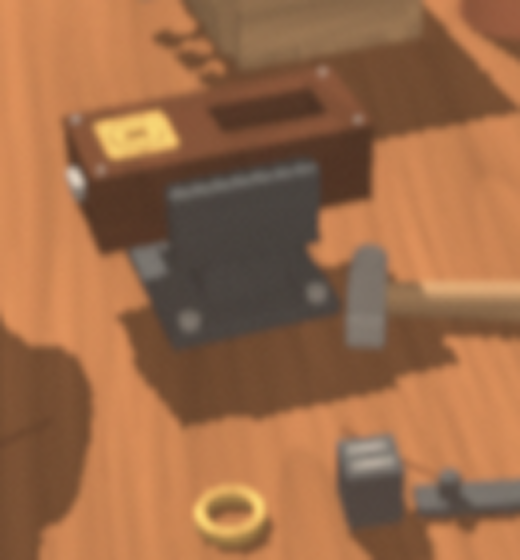

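```bash
cat > fit.py <<'E'
from h import *
import pickle
from scipy.ndimage import map_coordinates
def box(x,y,yaw,lx,ly,z0,z1):
    c,s=np.cos(yaw),np.sin(yaw);o=[]
    for z in(z0,z1):
        for a,b in((1,1),(-1,1),(-1,-1),(1,-1)):
            o.append([x+c*a*lx/2-s*b*ly/2,y+s*a*lx/2+c*b*ly/2,z])
    return np.array(o)
def cyl(x,y,r,z0,z1):
    t=np.linspace(0,2*np.pi,48,endpoint=False)
    return np.array([[x+r*np.cos(a),y+r*np.sin(a),z] for z in(z0,z1) for a in t])
def hullmask(n,P,f=4):
    p=proj(n,P);h=cv2.convexHull(((p+.5)*f-.5).astype(np.float32)).astype(np.int32)
    m=np.zeros((384*f,512*f),np.uint8);cv2.fillConvexPoly(m,h,1)
    return cv2.resize(m.astype(np.float32),(512,384),interpolation=cv2.INTER_AREA)
E
python3 - <<'E'
from fit import *
from scipy.optimize import minimize
M={}
for n in("side","top"):
    for q in("spring_drum","tumbler_block","plate_key","key_block","keyhole","vise"):
        M[n,q]=[(r["score"],r["pixels"],r["extent"]) for r in viewer.outline_of(n,q) if r["score"]>.2]
        print(n,q,[(round(a,2),np.round(e,0).tolist(),int(p.sum())) for a,p,e in M[n,q]])
pickle.dump(M,open("M.pkl","wb"))
for n in("side","top"): np.save(n+"0.npy",viewer.snapshot(n))
print(manip.read_state()["clock"])
E
```

```text
side spring_drum [(0.68, [255.0, 280.0, 272.0, 304.0], 438), (0.62, [193.0, 249.0, 205.0, 274.0], 358)]
side tumbler_block [(0.94, [262.0, 207.0, 282.0, 231.0], 385)]
side plate_key [(0.75, [226.0, 334.0, 241.0, 355.0], 360)]
side key_block [(0.85, [174.0, 336.0, 291.0, 384.0], 4405)]
side keyhole []
side vise [(0.94, [195.0, 118.0, 271.0, 186.0], 3776)]
top spring_drum [(0.68, [275.0, 239.0, 284.0, 253.0], 120), (0.61, [308.0, 198.0, 318.0, 210.0], 113), (0.42, [283.0, 213.0, 294.0, 225.0], 115), (0.33, [146.0, 213.0, 158.0, 227.0], 123)]
top tumbler_block [(0.64, [237.0, 180.0, 253.0, 197.0], 168)]
top plate_key [(0.58, [149.0, 215.0, 159.0, 226.0], 115), (0.5, [348.0, 196.0, 376.0, 263.0], 1260)]
top key_block [(0.77, [345.0, 197.0, 374.0, 264.0], 1463)]
top keyhole [(0.65, [108.0, 162.0, 189.0, 237.0], 3783), (0.52, [146.0, 211.0, 158.0, 227.0], 144), (0.23, [277.0, 238.0, 285.0, 253.0], 104)]
top vise [(0.73, [165.0, 111.0, 202.0, 186.0], 831), (0.72, [110.0, 161.0, 186.0, 238.0], 3661), (0.3, [347.0, 196.0, 377.0, 262.0], 1294)]
2.1
```

```bash
cat > ef.py <<'E'
from fit import *
from scipy.optimize import minimize
def grads(im,sig=1.0):
    g=cv2.GaussianBlur(im.astype(np.float32),(0,0),sig)
    return [cv2.Sobel(g,cv2.CV_32F,1,0,ksize=3),cv2.Sobel(g,cv2.CV_32F,0,1,ksize=3)]
def poly_score(n,G,poly3,closed=True,mask=None):
    p=proj(n,poly3);N=len(p);tot=0;cnt=0
    for i in range(N if closed else N-1):
        a,b=p[i],p[(i+1)%N];L=np.hypot(*(b-a))
        if L<1e-6: continue
        k=max(2,int(L*2));t=(np.arange(k)+.5)/k;q=a+(b-a)*t[:,None];nx,ny=-(b-a)[1]/L,(b-a)[0]/L
        gx=np.stack([map_coordinates(G[0][...,c],[q[:,1],q[:,0]],order=1,mode='nearest') for c in range(3)])
        gy=np.stack([map_coordinates(G[1][...,c],[q[:,1],q[:,0]],order=1,mode='nearest') for c in range(3)])
        v=np.sqrt(((gx*nx+gy*ny)**2).sum(0));tot+=v.mean()*L;cnt+=L
    return tot/cnt
def hull3(n,P):
    p=proj(n,P).astype(np.float32);return P[cv2.convexHull(p,returnPoints=False)[:,0]]
def fit(f,x0,step,n=5,spread=1.0,seed=0):
    rng=np.random.default_rng(seed);best=None
    for i in range(n):
        s=np.array(x0)+ (rng.normal(size=len(x0))*step*spread if i else 0)
        sim=np.vstack([s]+[s+np.eye(len(x0))[j]*step[j] for j in range(len(x0))])
        r=minimize(lambda x:-f(x),s,method="Nelder-Mead",options=dict(initial_simplex=sim,xatol=1e-5,fatol=1e-4))
        if best is None or r.fun<best.fun: best=r
    return best.x,-best.fun
E
cat > run.py <<'E'
from ef import *
I={n:np.load(n+"0.npy") for n in("side","top")};G={n:grads(I[n]) for n in I}
st=np.array
for name,x0 in dict(drum=(.454,-.122),d2=(.530,-.148),d3=(.567,-.217)).items():
    for cams in(["side"],["top"],["side","top"]):
        f=lambda x:sum(poly_score(n,G[n],hull3(n,cyl(x[0],x[1],.017,.0,.042)))+poly_score(n,G[n],cyl(x[0],x[1],.017,.042,.042)[48:]) for n in cams)
        x,s=fit(f,x0,st([.004,.004]));print(name,cams,np.round(x*1000,1),round(s,1))
for cams in(["side"],["top"],["side","top"]):
    f=lambda x:sum(poly_score(n,G[n],hull3(n,box(*x,.034,.034,.0,.042)))+poly_score(n,G[n],box(*x,.034,.034,.042,.042)[4:]) for n in cams)
    x,s=fit(f,(.618,-.006,.05),st([.004,.004,.15]),8);print("block",cams,np.round(x*1000,1),round(s,1))
for cams in(["side"],["top"],["side","top"]):
    f=lambda x:sum(poly_score(n,G[n],box(*x,.190,.056,.05,.05)[4:]) for n in cams)
    x,s=fit(f,(.504,-.352,-.1),st([.004,.004,.05]),8);print("keyblock",cams,np.round(x*1000,1),round(s,1))
for cams in(["side"],["top"],["side","top"]):
    def f(x):
        c,s_=np.cos(x[2]),np.sin(x[2]);px,py=x[0]+c*x[3],x[1]+s_*x[3]
        return sum(poly_score(n,G[n],box(x[0],x[1],x[2],.190,.084,.125,.125)[4:])+poly_score(n,G[n],box(px,py,x[2],.074,.038,.125,.125)[4:]) for n in cams)
    x,s=fit(f,(.565,.235,.2,.045),st([.006,.006,.06,.006]),12);c,s_=np.cos(x[2]),np.sin(x[2])
    P=x[:2]+x[3]*st([c,s_]);print("case",cams,np.round(x*1000,1),round(s,1),"pocket",np.round(P*1000,1),"kh",np.round((P-.09*st([c,s_]))*1000,1))
E
python3 run.py
```

```text
drum ['side'] [ 450.6 -116.8] 483.4
drum ['top'] [ 452.6 -116.4] 491.6
drum ['side', 'top'] [ 451.1 -116.6] 957.2
d2 ['side'] [ 526.2 -144.8] 409.9
d2 ['top'] [ 528.9 -145. ] 471.0
d2 ['side', 'top'] [ 527.2 -144.8] 856.9
d3 ['side'] [ 568.3 -215.4] 428.9
d3 ['top'] [ 571.5 -215.7] 428.1
d3 ['side', 'top'] [ 569.3 -215.2] 828.5
block ['side'] [623.1 -10.7  37.8] 312.2
block ['top'] [625.1 -10.1  96.4] 297.5
block ['side', 'top'] [623.1 -10.5  52.3] 604.8
keyblock ['side'] [ 504.6 -349.2 -150.3] 183.1
keyblock ['top'] [ 506.6 -349.7 -149.9] 196.2
keyblock ['side', 'top'] [ 505.2 -349.3 -150.2] 374.3
case ['side'] [558.3 240.3 187.8  39.9] 224.9 pocket [597.5 247.7] kh [509.1 230.9]
case ['top'] [561.1 241.4 206.7  40.5] 226.0 pocket [600.7 249.7] kh [512.6 231.2]
case ['side', 'top'] [559.9 241.  201.5  40.4] 440.3 pocket [599.4 249.1] kh [511.2 231.1]
```

```bash
cat > pl.py <<'E'
import sys
from h import *
from scipy.spatial.transform import Rotation as Ro
def tool(psi): # x at azimuth psi, z down
    c,s=np.cos(psi),np.sin(psi);return Ro.from_matrix(np.array([[c,s,0],[s,-c,0],[0,0,-1]]).T.reshape(3,3).T) 
def cur():
    s=manip.read_state();q=s["tcp_rot"];return s,np.array(s["tool_pos"]),Ro.from_quat([q[1],q[2],q[3],q[0]])
def st():
    s,p,R=cur();x=R.as_matrix()[:,0];print("t",round(s["clock"],2),"p",np.round(p*1000,1),"psi",round(np.arctan2(x[1],x[0]),4),"tilt",np.round(R.as_matrix()[:2,2],4),"F",np.round(s["force"],1),"M",np.round(s["wrist_torque"],2),"gap",round(s["finger_gap"]*85,1),"q",np.round(s["q"],2))
def plan(*wps,p0=None,R0=None):
    """wps: (x,y,z,psi,nrows)"""
    s,p,R=cur()
    if p0 is not None:p,R=np.array(p0),R0
    out=[]
    for x,y,z,psi,n in wps:
        P=np.array([x,y,z]);M=tool(psi);w=(R.inv()*M).as_rotvec()
        pa,Ra=p,R
        for i in range(n):
            pt=pa+(P-pa)*(i+1)/n;Rt=Ra*Ro.from_rotvec(w*(i+1)/n)
            d=np.round(R.as_matrix().T@(pt-p),4);r=np.round((R.inv()*Rt).as_rotvec(),3)
            out.append([d.tolist(),r.tolist()]);p=p+R.as_matrix()@d;R=R*Ro.from_rotvec(r)
    print(len(out),str(out).replace(" ",""));x=R.as_matrix()[:,0];print("end",np.round(p,4),np.arctan2(x[1],x[0]))
E
python3 - <<'E'
from pl import *
M=tool(1.632).as_matrix();print(np.round(M,2)); st()
plan((.3,.45,.27,1.55,4),(.624,-.0105,.12,1.632,11))
for uv in((263,233),(262,254),(257,312)): print(onz("top",uv,.009))
for uv in((214,250),(183,251)): print(onz("side",uv,.009))
E
```

```text
[[-0.06  1.    0.  ]
 [ 1.    0.06  0.  ]
 [ 0.    0.   -1.  ]]
t 2.1 p [203.2 617.4 231.3] psi 1.2529 tilt [-0. -0.] F [ 0.1  0.5 -0.5] M [ 0.02 -0.03  0.02] gap 84.6 q [-1.35  0.33  0.04  1.47 -0.01  1.34 -0.06]
15 [[[-0.0322,0.0361,-0.0097],[-0.0,0.0,-0.074]],[[-0.0348,0.0336,-0.0096],[-0.0,0.0,-0.075]],[[-0.0372,0.0309,-0.0097],[-0.0,0.0,-0.074]],[[-0.0393,0.0281,-0.0097],[-0.0,0.0,-0.074]],[[-0.0412,0.0303,0.0136],[-0.0,0.0,-0.007]],[[-0.0415,0.03,0.0137],[-0.0,0.0,-0.008]],[[-0.0417,0.0297,0.0136],[-0.0,0.0,-0.007]],[[-0.0419,0.0295,0.0137],[-0.0,0.0,-0.008]],[[-0.0421,0.029,0.0136],[-0.0,0.0,-0.007]],[[-0.0423,0.0288,0.0136],[-0.0,0.0,-0.008]],[[-0.0426,0.0284,0.0137],[-0.0,0.0,-0.007]],[[-0.0428,0.0282,0.0136],[-0.0,0.0,-0.008]],[[-0.043,0.0278,0.0136],[-0.0,0.0,-0.007]],[[-0.0431,0.0274,0.0137],[-0.0,0.0,-0.008]],[[-0.0434,0.0272,0.0136],[-0.0,0.0,-0.007]]]
end [ 0.624  -0.0105  0.12  ] 1.6319061694571966
[ 0.48646587 -0.06759116  0.009     ]
[ 0.42499796 -0.06500668  0.009     ]
[ 0.26213352 -0.05175649  0.009     ]
[ 0.48179708 -0.07475955  0.009     ]
[ 0.41379963 -0.06708371  0.009     ]
```

>>> play_rows(
  targets=[
    [[-0.032, 0.036, -0.01], [0, 0, -0.074]],
    [[-0.035, 0.034, -0.01], [0, 0, -0.074]],
    [[-0.037, 0.031, -0.01], [0, 0, -0.074]],
    [[-0.039, 0.028, -0.01], [0, 0, -0.074]],
    [[-0.042, 0.03, 0.01], [0, 0, -0.008]],
    [[-0.042, 0.03, 0.012], [0, 0, -0.008]],
    [[-0.042, 0.03, 0.014], [0, 0, -0.008]],
    [[-0.042, 0.029, 0.014], [0, 0, -0.008]],
    [[-0.042, 0.029, 0.014], [0, 0, -0.008]],
    [[-0.042, 0.029, 0.014], [0, 0, -0.008]],
    [[-0.042, 0.028, 0.014], [0, 0, -0.008]],
    [[-0.043, 0.028, 0.014], [0, 0, -0.008]],
  ],
  fingers=1.0,
)

```text
clock: 3.6
tool_pos: [0.5362, 0.1135, 0.1652]
tcp_rot: [0.0, 0.692, 0.722, 0.0]
force: [0.3, 1.5, 0.9]
finger_gap: 0.999
```

Run:
```python
from pl import *
st()
plan((.624,-.0105,.10,1.632,4),(.624,-.0105,.018,1.632,5))
```

```text
t 3.6 p [536.2 113.5 165.2] psi 1.6136 tilt [0.0007 0.0004] F [0.3 1.5 0.9] M [0.02 0.   0.02] gap 84.9 q [-0.69  0.18  0.45  1.82 -0.08  1.16  1.4 ]
9 [[[-0.0319,0.0206,0.0163],[0.0,-0.0,-0.005]],[[-0.0321,0.0204,0.0163],[0.0,-0.0,-0.004]],[[-0.0321,0.0203,0.0163],[0.001,-0.0,-0.005]],[[-0.0322,0.0201,0.0163],[-0.0,-0.0,-0.004]],[[-0.0,0.0,0.0164],[-0.0,-0.0,-0.0]],[[-0.0,0.0,0.0164],[-0.0,-0.0,-0.0]],[[-0.0,0.0,0.0164],[-0.0,-0.0,-0.0]],[[-0.0,0.0001,0.0164],[-0.0,-0.0,-0.0]],[[-0.0,-0.0,0.0164],[-0.0,-0.0,-0.0]]]
end [ 0.624  -0.0105  0.018 ] 1.6316242137410537
```

>>> play_rows(
  targets=[
    [[-0.031, 0.02, 0.016], [0, 0, -0.005]],
    [[-0.031, 0.02, 0.016], [0, 0, -0.005]],
    [[-0.015, 0.01, 0.01], [0, 0, 0]],
    [[0, 0, 0], [0, 0, 0]],
    [[0, 0, 0], [0, 0, 0]],
  ],
)

```text
clock: 4.22
tool_pos: [0.5887, 0.0411, 0.1237]
tcp_rot: [-0.0, 0.688, 0.726, 0.0]
force: [-0.4, -0.1, 0.5]
finger_gap: 0.999
```

Run:
```python
from pl import *
st()
plan((.624,-.0105,.018,1.632,5))
```

```text
t 4.22 p [588.7  41.1 123.7] psi 1.6238 tilt [0.     0.0005] F [-0.4 -0.1  0.5] M [-0.03  0.02  0.07] gap 84.9 q [-0.56  0.31  0.49  1.77 -0.16  1.1   1.62]
5 [[[-0.0107,0.0065,0.0211],[0.0,-0.0,-0.002]],[[-0.0107,0.0065,0.0212],[0.0,-0.0,-0.001]],[[-0.0107,0.0065,0.0211],[0.0,-0.0,-0.002]],[[-0.0108,0.0064,0.0211],[0.0,-0.0,-0.002]],[[-0.0107,0.0065,0.0211],[0.0,-0.0,-0.001]]]
end [ 0.624  -0.0105  0.018 ] 1.6317588180185563
```

>>> play_rows(
  targets=[
    [[-0.027, 0.016, 0.016], [0, 0, -0.004]],
    [[-0.027, 0.016, 0.01], [0, 0, -0.004]],
    [[0, 0, 0.02], [0, 0, 0]],
    [[0, 0, 0.03], [0, 0, 0]],
    [[0, 0, 0.03], [0, 0, 0]],
    [[0, 0, 0], [0, 0, 0]],
  ],
)

```text
clock: 4.97
tool_pos: [0.6215, -0.0101, 0.0153]
tcp_rot: [-0.002, 0.685, 0.729, -0.001]
force: [0.0, 0.0, -0.2]
finger_gap: 0.998
```

Run:
```python
from pl import *
st()
plan((.624,-.0105,.018,1.632,1))
for n in("side","top"): cv2.imwrite(f"pics/{n}1.png",viewer.snapshot(n)[:,:,::-1])
a=cv2.imread("pics/side1.png")[140:270,200:340];b=cv2.imread("pics/top1.png")[130:260,180:310]
cv2.imwrite("pics/g1.png",np.hstack([cv2.resize(a,(420,390)),cv2.resize(b,(380,390))]))
```

```text
t 4.97 p [621.5 -10.1  15.3] psi 1.6329 tilt [-0.0044  0.0004] F [ 0.   0.  -0.2] M [-0.06 -0.01 -0.04] gap 84.8 q [-0.42  0.51  0.47  1.76 -0.28  0.94  1.79]
1 [[[-0.0006,0.0024,-0.0027],[-0.004,-0.001,0.001]]]
end [ 0.624  -0.0105  0.018 ] 1.631859952973189
```

View pics/g1.png

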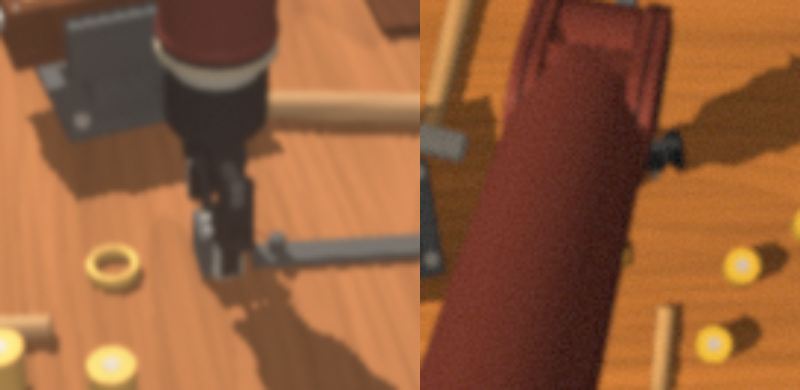

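>>> play_rows(
  targets=[
    [[0, 0.002, -0.003], [-0.004, 0, 0]],
    [[0, 0, 0], [0, 0, 0]],
    [[0, 0, 0], [0, 0, 0]],
    [[0, 0, 0], [0, 0, 0]],
    [[0, 0, 0], [0, 0, 0]],
    [[0, 0, 0], [0, 0, 0]],
  ],
  fingers=0,
  newtons=60,
)

```text
clock: 5.82
tool_pos: [0.6264, -0.0117, 0.0213]
tcp_rot: [0.002, 0.686, 0.728, 0.002]
force: [-1.3, 0.7, 7.7]
finger_gap: 0.384
```

Run:
```python
from pl import *
st()
```

```text
t 5.83 p [626.4 -11.7  21.3] psi 1.631 tilt [0.0053 0.0007] F [-1.3  0.7  7.7] M [ 0.19  0.21 -0.02] gap 32.7 q [-0.42  0.5   0.47  1.76 -0.27  0.94  1.79]
```

Run:
```python
from pl import *
plan((.626,-.0117,.11,1.632,3),(.619,.2530,.19,1.772,8))
```

```text
11 [[[0.0,0.0,-0.0296],[0.002,-0.0,-0.0]],[[0.0001,0.0,-0.0295],[0.002,-0.0,-0.001]],[[-0.0,-0.0001,-0.0296],[0.001,-0.0,-0.0]],[[0.0331,0.0012,-0.01],[0.0,-0.0,-0.018]],[[0.033,0.0017,-0.01],[0.0,-0.0,-0.017]],[[0.0331,0.0023,-0.01],[0.0,-0.0,-0.018]],[[0.0329,0.0029,-0.01],[0.0,-0.0,-0.017]],[[0.033,0.0035,-0.0099],[0.0,-0.0,-0.018]],[[0.0328,0.004,-0.01],[0.0,-0.0,-0.017]],[[0.0328,0.0047,-0.01],[0.0,-0.0,-0.018]],[[0.0327,0.0052,-0.01],[0.0,-0.0,-0.017]]]
end [0.619 0.253 0.19 ] 1.771957065080749
```

>>> play_rows(
  targets=[
    [[0, 0, -0.03], [0, 0, 0]],
    [[0, 0, -0.03], [0, 0, 0]],
    [[0, 0, -0.03], [0, 0, 0]],
    [[0.033, 0.001, -0.01], [0, 0, -0.018]],
    [[0.033, 0.002, -0.01], [0, 0, -0.018]],
    [[0.033, 0.002, -0.01], [0, 0, -0.018]],
    [[0.033, 0.003, -0.01], [0, 0, -0.018]],
    [[0.033, 0.003, -0.01], [0, 0, -0.018]],
    [[0.033, 0.004, -0.01], [0, 0, -0.017]],
    [[0.033, 0.005, -0.01], [0, 0, -0.017]],
    [[0.033, 0.005, -0.01], [0, 0, -0.017]],
    [[0, 0, 0], [0, 0, 0]],
  ],
)

```text
clock: 7.32
tool_pos: [0.6166, 0.2581, 0.1906]
tcp_rot: [0.001, 0.63, 0.776, 0.002]
force: [0.3, -1.1, -3.4]
finger_gap: 0.386
```

Run:
```python
from pl import *
st()
for n in("side","top"): cv2.imwrite(f"pics/{n}2.png",viewer.snapshot(n)[:,:,::-1])
st()
a=cv2.imread("pics/side2.png")[60:190,180:310];b=cv2.imread("pics/top2.png")[130:260,100:230]
cv2.imwrite("pics/g2.png",np.hstack([cv2.resize(a,(390,390),interpolation=2),cv2.resize(b,(390,390),interpolation=2)]))
```

```text
t 7.33 p [616.6 258.1 190.6] psi 1.7775 tilt [0.0038 0.002 ] F [ 0.3 -1.1 -3.4] M [-0.02 -0.04  0.07] gap 32.8 q [-0.76  0.41  0.4   1.49 -0.16  1.27  1.44]
t 7.42 p [617.3 253.5 190. ] psi 1.7725 tilt [ 0.0034 -0.0006] F [ 0.   0.1 -3.1] M [-0.06 -0.03 -0.06] gap 32.5 q [-0.76  0.41  0.41  1.49 -0.16  1.27  1.44]
```

View pics/g2.png

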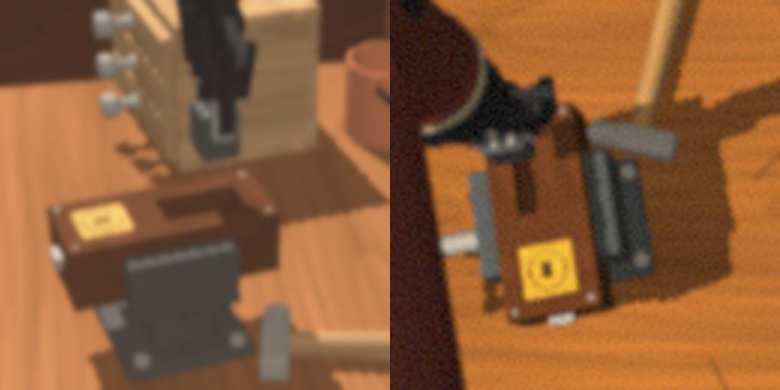

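```bash
cat > bf.py <<'E'
from ef import *
from pl import *
im=cv2.imread("pics/side2.png")[:,:,::-1];G=grads(im)
s,p,R=cur();M=R.as_matrix();print(p)
psi=np.arctan2(M[1,0],M[0,0])
def B(x):
    c=p+M[:,0]*x[1]+M[:,1]*x[0];return box(c[0],c[1],psi,.034,.034,p[2]-.0213+x[2],p[2]-.0213+x[2]+.042)
f=lambda x:poly_score("side",G,hull3("side",B(x)))+.5*poly_score("side",G,B(x)[[7,6,5]],closed=False)
for seed in range(3):
    x,v=fit(f,(-.002,0,0),np.array([.003,.003,.003]),6,seed=seed);print(np.round(x*1000,1),v)
v=im.copy();P=np.round(proj("side",B(x))).astype(int)
big=cv2.resize(v[60:190,180:310][:,:,::-1],None,fx=5,fy=5,interpolation=2)
q=(proj("side",B(x))-[180,60]+.5)*5
cv2.polylines(big,[q[:4].astype(int)],True,(0,255,0),1);cv2.polylines(big,[q[4:].astype(int)],True,(0,255,255),1)
cv2.imwrite("pics/b2.png",big[150:450,50:450])
E
python3 bf.py
```

```text
[0.61725219 0.2535282  0.18996155]
[ 15.3  61.5 -29.6] 164.9604664176058
[ 15.3  61.5 -29.6] 164.96047300460285
[ 15.3  61.6 -29.7] 164.96047443674317
```

View pics/b2.png

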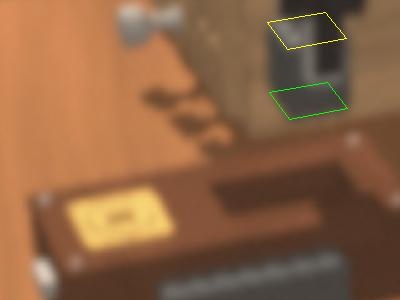

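```bash
cat >> bf.py <<'E'
print("----")
for b in(-.003,0,.003):
    g=lambda z:f([z[0],b,z[1]])-200*max(0,abs(z[1])-.006)/.001
    best,v=fit(g,(-.002,0),np.array([.002,.002]),6);print(b,np.round(best*1000,1),v)
x=[best[0],0,0]
g=lambda z:f([z[0],0,z[1]])-200*max(0,abs(z[1])-.006)/.001
best,v=fit(g,(-.002,0),np.array([.002,.002]),6);x=[best[0],0,best[1]]
big=cv2.resize(im[60:190,180:310][:,:,::-1],None,fx=5,fy=5,interpolation=2)
q=(proj("side",B(x))-[180,60]+.5)*5
cv2.polylines(big,[q[:4].astype(int)],True,(0,255,0),1);cv2.polylines(big,[q[4:].astype(int)],True,(0,255,255),1)
cv2.imwrite("pics/b2.png",cv2.resize(big[150:450,50:450],None,fx=1.8,fy=1.8))
E
python3 bf.py
```

```text
[0.61725219 0.2535282  0.18996155]
[ 15.3  61.5 -29.6] 164.9604664176058
[ 15.3  61.5 -29.6] 164.96047300460285
[ 15.3  61.6 -29.7] 164.96047443674317
----
-0.003 [-5.6  3.9] 152.33541483070155
0 [-4.6  2.4] 153.37074920140682
0.003 [-3.7  0.9] 154.37811291587104
```

View pics/b2.png

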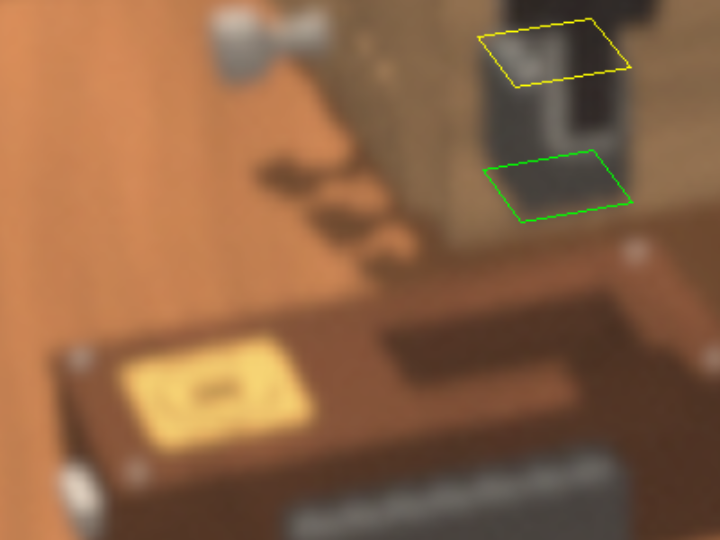

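Run:
```python
from pl import *
st()
plan((.6193,.2522,.155,1.771,3),(.6193,.2522,.140,1.771,3))
```

```text
t 7.42 p [617.3 253.5 190. ] psi 1.7725 tilt [ 0.0034 -0.0006] F [ 0.   0.1 -3.1] M [-0.06 -0.03 -0.06] gap 32.5 q [-0.76  0.41  0.41  1.49 -0.16  1.27  1.44]
6 [[[-0.0006,0.0005,0.0117],[0.001,0.0,0.0]],[[-0.0005,0.0006,0.0116],[0.001,0.001,0.001]],[[-0.0006,0.0006,0.0117],[0.001,0.0,0.0]],[[0.0,-0.0,0.005],[0.0,0.0,0.0]],[[0.0,-0.0,0.005],[0.0,0.0,0.0]],[[0.0,-0.0,0.005],[0.0,0.0,0.0]]]
end [0.6193 0.2522 0.14  ] 1.7714982722897756
```

>>> play_rows(
  targets=[
    [[-0.0006, 0.0006, 0.012], [0.001, 0, 0]],
    [[-0.0005, 0.0006, 0.012], [0.001, 0, 0]],
    [[-0.0006, 0.0006, 0.011], [0.001, 0, 0]],
    [[0, 0, 0.005], [0, 0, 0]],
    [[0, 0, 0.005], [0, 0, 0]],
    [[0, 0, 0], [0, 0, 0]],
  ],
)

```text
clock: 8.18
tool_pos: [0.6196, 0.252, 0.1451]
tcp_rot: [0.0, 0.633, 0.775, 0.0]
force: [-0.3, -0.4, -3.0]
finger_gap: 0.387
```

Run:
```python
from pl import *
st()
n="side";cv2.imwrite(f"pics/{n}3.png",viewer.snapshot(n)[:,:,::-1]);st()
a=cv2.imread("pics/side3.png")[90:190,180:310]
cv2.imwrite("pics/g3.png",cv2.resize(a,None,fx=5,fy=5,interpolation=2))
```

```text
t 8.18 p [619.6 252.  145.1] psi 1.772 tilt [ 0.0008 -0.0006] F [-0.3 -0.4 -3. ] M [ 0.02 -0.   -0.02] gap 32.9 q [-0.75  0.44  0.4   1.54 -0.18  1.2   1.45]
t 8.22 p [619.7 252.1 145.5] psi 1.7721 tilt [ 0.0012 -0.0003] F [-0.3 -0.2 -2. ] M [ 0.02  0.02 -0.01] gap 32.4 q [-0.75  0.44  0.4   1.54 -0.18  1.2   1.45]
```

View pics/g3.png

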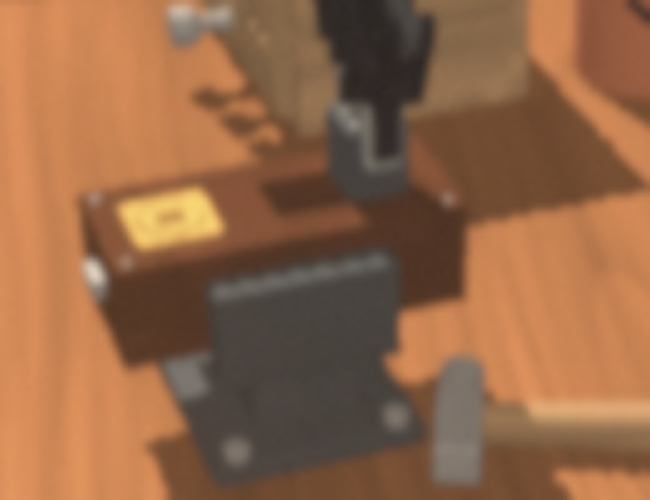

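>>> play_rows(
  targets=[
    [[0, 0, 0.004], [0, 0, 0]],
    [[0, 0, 0.003], [0, 0, 0]],
    [[0, 0, 0], [0, 0, 0]],
  ],
)

```text
clock: 8.6
tool_pos: [0.6195, 0.2523, 0.138]
tcp_rot: [0.0, 0.632, 0.775, 0.0]
force: [-0.1, 0.8, -3.3]
finger_gap: 0.382
```

Run:
```python
from pl import *
st()
```

```text
t 8.6 p [619.5 252.3 138. ] psi 1.7722 tilt [ 0.0006 -0.0003] F [-0.1  0.8 -3.3] M [ 0.3   0.1  -0.02] gap 32.5 q [-0.75  0.45  0.4   1.54 -0.18  1.19  1.45]
```

>>> play_rows(
  targets=[
    [[0, 0, 0.004], [0, 0, 0]],
    [[0, 0, 0.003], [0, 0, 0]],
    [[0, 0, 0.002], [0, 0, 0]],
    [[0, 0, 0], [0, 0, 0]],
  ],
)

```text
clock: 9.1
tool_pos: [0.6196, 0.2523, 0.1303]
tcp_rot: [0.0, 0.632, 0.775, 0.0]
force: [-4.2, 0.1, 5.4]
finger_gap: 0.385
```

Run:
```python
from pl import *
st()
```

```text
t 9.1 p [619.6 252.3 130.3] psi 1.772 tilt [0.0011 0.0004] F [-4.2  0.1  5.4] M [ 0.14  0.95 -0.05] gap 32.7 q [-0.75  0.45  0.39  1.55 -0.18  1.17  1.45]
```

>>> play_rows(
  targets=[
    [[0, 0, 0.001], [0, 0, 0]],
    [[0, 0, 0.0005], [0, 0, 0]],
    [[0, 0, 0], [0, 0, 0]],
  ],
)

```text
clock: 9.48
tool_pos: [0.6197, 0.2523, 0.1303]
tcp_rot: [0.0, 0.633, 0.775, 0.001]
force: [-9.3, -0.9, 17.3]
finger_gap: 0.387
```

Run:
```python
from pl import *
st()
```

```text
t 9.47 p [619.7 252.3 130.3] psi 1.772 tilt [0.0015 0.001 ] F [-9.3 -0.9 17.3] M [-0.3   2.05 -0.01] gap 32.9 q [-0.75  0.45  0.39  1.55 -0.18  1.17  1.46]
```

>>> play_rows(
  targets=[
    [[0, 0, -0.001], [0, 0, 0]],
    [[0, 0, 0], [0, 0, 0]],
    [[0, 0, 0], [0, 0, 0]],
  ],
  fingers=0.65,
)

```text
clock: 9.85
tool_pos: [0.6198, 0.2518, 0.1286]
tcp_rot: [0.001, 0.633, 0.774, 0.0]
force: [-0.5, -0.6, 0.3]
finger_gap: 0.647
```

Run:
```python
from pl import *
st()
plan((.6197,.2523,.20,1.772,2),(.4515,-.1165,.12,.35,9))
```

```text
t 9.85 p [619.8 251.8 128.6] psi 1.7717 tilt [ 0.001  -0.0007] F [-0.5 -0.6  0.3] M [-0.01 -0.01  0.02] gap 55.0 q [-0.75  0.46  0.39  1.55 -0.18  1.17  1.45]
11 [[[0.0002,0.0,-0.0357],[0.0,0.0,-0.0]],[[0.0003,0.0001,-0.0357],[0.001,0.001,-0.0]],[[-0.0364,-0.0265,0.0089],[-0.0,0.0,0.158]],[[-0.0402,-0.0204,0.0089],[-0.0,0.0,0.158]],[[-0.0428,-0.0139,0.0089],[-0.0,0.0,0.158]],[[-0.0445,-0.0069,0.0089],[-0.0,0.0,0.158]],[[-0.0451,0.0001,0.0089],[-0.0,0.0,0.158]],[[-0.0444,0.0073,0.0089],[-0.0,0.0,0.158]],[[-0.0428,0.0141,0.0089],[-0.0,0.0,0.158]],[[-0.04,0.0207,0.0089],[-0.0,0.0,0.158]],[[-0.0363,0.0267,0.0089],[-0.0,0.0,0.158]]]
end [ 0.4514 -0.1165  0.12  ] 0.34971210319583795
```

>>> play_rows(
  targets=[
    [[0, 0, -0.036], [0, 0, 0]],
    [[0, 0, -0.036], [0.001, 0.001, 0]],
    [[-0.0364, -0.0265, 0.009], [0, 0, 0.158]],
    [[-0.0402, -0.0204, 0.009], [0, 0, 0.158]],
    [[-0.0428, -0.0139, 0.009], [0, 0, 0.158]],
    [[-0.0445, -0.0069, 0.009], [0, 0, 0.158]],
    [[-0.0451, 0, 0.009], [0, 0, 0.158]],
    [[-0.0444, 0.0073, 0.009], [0, 0, 0.158]],
    [[-0.0428, 0.0141, 0.009], [0, 0, 0.158]],
    [[-0.04, 0.0207, 0.009], [0, 0, 0.158]],
    [[-0.0363, 0.0267, 0.009], [0, 0, 0.158]],
    [[0, 0, 0], [0, 0, 0]],
  ],
)

```text
clock: 11.35
tool_pos: [0.4496, -0.1197, 0.1193]
tcp_rot: [-0.0, 0.985, 0.171, -0.0]
force: [1.0, 1.0, 0.8]
finger_gap: 0.651
```

Run:
```python
from pl import *
st()
for n in("side","top"): 
    im=viewer.snapshot(n);np.save(n+"4.npy",im);cv2.imwrite(f"pics/{n}4.png",im[:,:,::-1])
st()
plan((.4515,-.1165,.018,.35,5))
a=cv2.imread("pics/side4.png")[90:340,160:310];b=cv2.imread("pics/top4.png")[130:290,100:360]
cv2.imwrite("pics/g4.png",np.hstack([cv2.resize(a,(240,400),interpolation=2),cv2.resize(b,(560,400),interpolation=2)]))
```

```text
t 11.35 p [ 449.6 -119.7  119.3] psi 0.3429 tilt [-0.0011  0.0006] F [1.  1.  0.8] M [0.04 0.04 0.01] gap 55.3 q [-0.6   0.04  0.79  2.07 -0.03  1.05  0.55]
t 11.45 p [ 451.5 -116.8  119.9] psi 0.3501 tilt [0.0002 0.0007] F [ 0.5  1.  -1.2] M [ 0.02 -0.03 -0.02] gap 55.4 q [-0.6   0.04  0.78  2.07 -0.03  1.05  0.55]
5 [[[0.0,-0.0,0.0204],[-0.0,-0.0,0.0]],[[0.0,-0.0001,0.0203],[-0.0,-0.0,0.0]],[[0.0,-0.0,0.0204],[-0.0,-0.0,0.0]],[[0.0,-0.0,0.0204],[-0.0,-0.0,0.0]],[[0.0,-0.0001,0.0204],[-0.001,-0.0,0.0]]]
end [ 0.4515 -0.1165  0.018 ] 0.3501445625192235
```

View pics/g4.png

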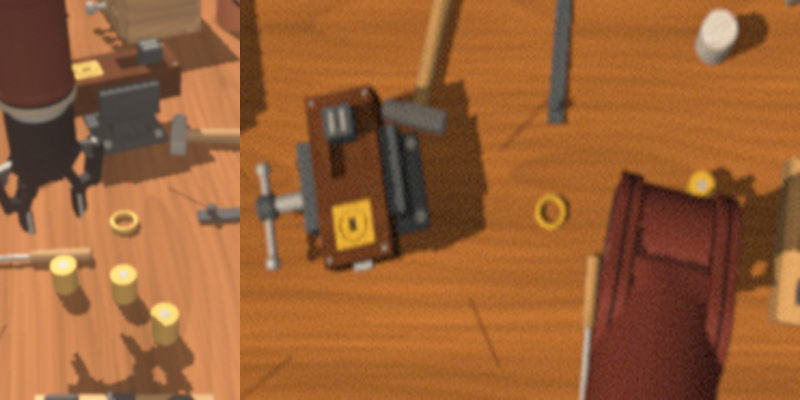

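>>> play_rows(
  targets=[
    [[0, 0, 0.025], [0, 0, 0]],
    [[0, 0, 0.027], [0, 0, 0]],
    [[0, 0, 0.027], [0, 0, 0]],
    [[0, 0, 0.022], [0, 0, 0]],
    [[0, 0, 0], [0, 0, 0]],
    [[0, 0, 0], [0, 0, 0]],
  ],
)

```text
clock: 12.2
tool_pos: [0.4522, -0.1163, 0.0194]
tcp_rot: [-0.0, 0.985, 0.175, 0.0]
force: [-0.1, -0.4, 0.3]
finger_gap: 0.651
```

>>> play_rows(
  targets=[
    [[0, 0, 0], [0, 0, 0]],
    [[0, 0, 0], [0, 0, 0]],
    [[0, 0, 0], [0, 0, 0]],
    [[0, 0, 0], [0, 0, 0]],
  ],
  fingers=0,
  newtons=50,
)

```text
clock: 12.7
tool_pos: [0.4523, -0.1165, 0.0199]
tcp_rot: [-0.0, 0.985, 0.174, 0.001]
force: [-1.8, 0.5, 7.2]
finger_gap: 0.376
```

```bash
cat > chk.py <<'E'
from ef import *
from pl import *
st()
G={"top":grads(np.load("top4.npy")),"side":grads(np.load("side4.npy"))}
for cams in(["side"],["top"],["side","top"]):
    f=lambda x:sum(poly_score(n,G[n],box(*x,.034,.034,.151,.151)[4:]) for n in cams)
    x,s=fit(f,(.616,.252,.2),np.array([.003,.003,.05]),6);print("block in pocket",cams,np.round(x*1000,1),round(s,1))
E
python3 chk.py
```

```text
t 12.7 p [ 452.3 -116.5   19.9] psi 0.3503 tilt [0.0017 0.0012] F [-1.8  0.5  7.2] M [0.15 0.42 0.06] gap 32.0 q [-0.53  0.24  0.76  2.15 -0.23  0.83  0.73]
block in pocket ['side'] [616.2 250.4 216.1] 160.0
block in pocket ['top'] [618.3 251.7 213.7] 168.9
block in pocket ['side', 'top'] [617.6 251.1 211.4] 325.3
```

Run:
```python
from pl import *
plan((.4523,-.1165,.08,.35,2),(.5815,.245,.19,1.772,9))
```

```text
11 [[[0.0,-0.0,-0.0301],[-0.0,-0.001,0.0]],[[0.0001,-0.0,-0.03],[-0.001,-0.001,0.0]],[[0.0273,-0.0328,-0.0122],[0.0,0.0,-0.158]],[[0.032,-0.0281,-0.0123],[0.0,0.0,-0.158]],[[0.0362,-0.0227,-0.0122],[0.0,0.0,-0.158]],[[0.0392,-0.0167,-0.0123],[0.0,0.0,-0.158]],[[0.0414,-0.0104,-0.0122],[0.0,0.0,-0.158]],[[0.0425,-0.0037,-0.0122],[0.0,0.0,-0.158]],[[0.0425,0.003,-0.0123],[0.0,0.0,-0.158]],[[0.0415,0.0096,-0.0122],[0.0,0.0,-0.158]],[[0.0395,0.0161,-0.0122],[0.0,0.0,-0.158]]]
end [0.5815 0.245  0.19  ] 1.7722551495362238
```

>>> play_rows(
  targets=[
    [[0, 0, -0.03], [0, -0.001, 0]],
    [[0, 0, -0.03], [-0.001, -0.001, 0]],
    [[0.0273, -0.0328, -0.0122], [0, 0, -0.158]],
    [[0.032, -0.0281, -0.0123], [0, 0, -0.158]],
    [[0.0362, -0.0227, -0.0122], [0, 0, -0.158]],
    [[0.0392, -0.0167, -0.0123], [0, 0, -0.158]],
    [[0.0414, -0.0104, -0.0122], [0, 0, -0.158]],
    [[0.0425, -0.0037, -0.0122], [0, 0, -0.158]],
    [[0.0425, 0.003, -0.0123], [0, 0, -0.158]],
    [[0.0415, 0.0096, -0.0122], [0, 0, -0.158]],
    [[0.0395, 0.0161, -0.0122], [0, 0, -0.158]],
    [[0, 0, 0], [0, 0, 0]],
  ],
)

```text
clock: 14.2
tool_pos: [0.5809, 0.2493, 0.1889]
tcp_rot: [-0.0, 0.63, 0.777, 0.0]
force: [0.1, -0.3, -3.0]
finger_gap: 0.377
```

Run:
```python
from pl import *
n="side";viewer.snapshot(n);im=viewer.snapshot(n);cv2.imwrite(f"pics/{n}5.png",im[:,:,::-1]);st()
plan((.5815,.245,.155,1.772,2),(.5815,.245,.145,1.772,2))
a=cv2.imread("pics/side5.png")[50:190,180:310]
cv2.imwrite("pics/g5.png",cv2.resize(a,None,fx=4,fy=4,interpolation=2))
```

```text
t 14.3 p [580.7 244.6 188.1] psi 1.7715 tilt [-0.0018 -0.002 ] F [-0.5 -1.5 -2.1] M [-0.05 -0.06 -0.03] gap 32.2 q [-0.81  0.33  0.43  1.59 -0.14  1.25  1.42]
4 [[[0.0001,0.0005,0.0165],[-0.001,0.001,-0.0]],[[0.0001,0.0004,0.0166],[-0.001,0.001,-0.001]],[[0.0,0.0,0.005],[-0.0,-0.0,0.0]],[[0.0,0.0001,0.005],[-0.0,-0.0,0.0]]]
end [0.5816 0.245  0.145 ] 1.7724896995496422
```

View pics/g5.png

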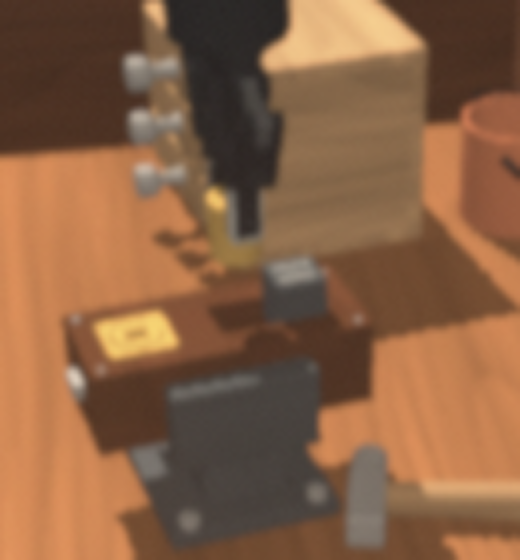

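```bash
cat > df.py <<'E'
from ef import *
from pl import *
im=cv2.imread("pics/side5.png")[:,:,::-1];G=grads(im)
s,p,R=cur();M=R.as_matrix()
def B(x):
    c=p+M[:,0]*x[1]+M[:,1]*x[0];z=p[2]-.0199+x[2];return cyl(c[0],c[1],.017,z,z+.042)
f=lambda x:poly_score("side",G,hull3("side",B(x)))
for b in(-.003,0,.003):
    g=lambda z:f([z[0],b,z[1]])-200*max(0,abs(z[1])-.006)/.001
    best,v=fit(g,(-.001,0),np.array([.002,.002]),6);print(b,np.round(best*1000,1),v)
E
python3 df.py
```

```text
-0.003 [-5.3  1.3] 128.27171176799618
0 [-4.4 -0.3] 128.63294948859536
0.003 [-3.5 -1.8] 128.96670460093756
```

>>> play_rows(
  targets=[
    [[0, 0.0015, 0.0165], [-0.001, 0.001, 0]],
    [[0, 0.0012, 0.0165], [-0.001, 0.001, 0]],
    [[0, 0, 0.006], [0, 0, 0]],
    [[0, 0, 0.005], [0, 0, 0]],
    [[0, 0, 0.003], [0, 0, 0]],
    [[0, 0, 0], [0, 0, 0]],
  ],
)

```text
clock: 15.05
tool_pos: [0.5835, 0.2454, 0.1412]
tcp_rot: [-0.0, 0.632, 0.775, 0.0]
force: [0.8, 0.9, -2.0]
finger_gap: 0.372
```

Run:
```python
from pl import *
st()
n="side";im=viewer.snapshot(n);cv2.imwrite(f"pics/{n}6.png",im[:,:,::-1]);st()
a=cv2.imread("pics/side6.png")[80:190,180:310]
cv2.imwrite("pics/g6.png",cv2.resize(a,None,fx=5,fy=5,interpolation=2))
```

```text
t 15.05 p [583.5 245.4 141.2] psi 1.7721 tilt [0.     0.0012] F [ 0.8  0.9 -2. ] M [-0.03  0.01  0.01] gap 31.6 q [-0.8   0.38  0.42  1.64 -0.17  1.16  1.43]
t 15.1 p [583.6 245.4 141.4] psi 1.772 tilt [0.0003 0.0014] F [ 0.9  0.8 -1.9] M [0.06 0.02 0.02] gap 32.1 q [-0.8   0.38  0.42  1.64 -0.17  1.16  1.43]
```

View pics/g6.png

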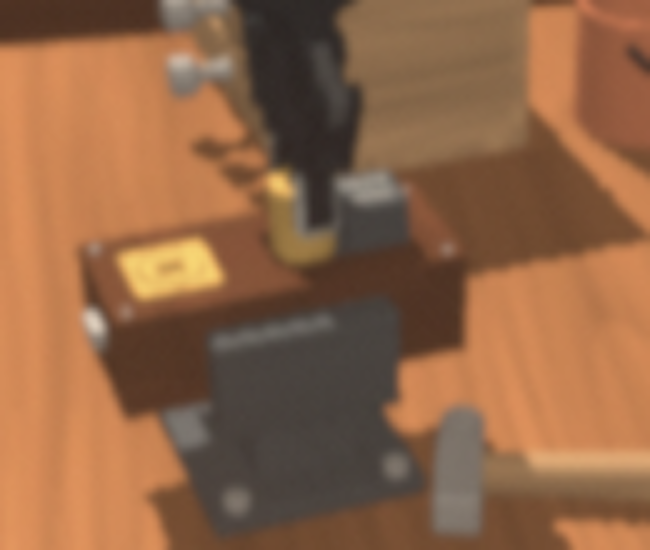

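>>> play_rows(
  targets=[
    [[0, 0, 0.004], [0, 0, 0]],
    [[0, 0, 0.004], [0, 0, 0]],
    [[0, 0, 0.003], [0, 0, 0]],
    [[0, 0, 0.002], [0, 0, 0]],
    [[0, 0, 0], [0, 0, 0]],
  ],
)

```text
clock: 15.72
tool_pos: [0.5835, 0.2454, 0.129]
tcp_rot: [-0.0, 0.633, 0.775, 0.001]
force: [-3.0, -1.2, 5.4]
finger_gap: 0.378
```

Run:
```python
from pl import *
st()
```

```text
t 15.72 p [583.5 245.4 129. ] psi 1.7719 tilt [0.     0.0016] F [-3.  -1.2  5.4] M [-0.24  0.71  0.02] gap 32.1 q [-0.8   0.39  0.42  1.65 -0.17  1.14  1.44]
```

>>> play_rows(
  targets=[
    [[0, 0, -0.0005], [0, 0, 0]],
    [[0, 0, 0], [0, 0, 0]],
    [[0, 0, 0], [0, 0, 0]],
    [[0, 0, -0.02], [0, 0, 0]],
    [[0, 0, -0.03], [0, 0, 0]],
    [[0, 0, -0.02], [0, 0, 0]],
  ],
  fingers=0.65,
)

```text
clock: 16.48
tool_pos: [0.5842, 0.2454, 0.2015]
tcp_rot: [0.0, 0.633, 0.774, 0.002]
force: [0.5, 0.0, 0.0]
finger_gap: 0.645
```

Run:
```python
from pl import *
st()
plan((.5055,-.3494,.14,1.421,12))
```

```text
t 16.48 p [584.2 245.4 201.5] psi 1.7718 tilt [0.0021 0.0023] F [0.5 0.  0. ] M [ 0.01  0.01 -0.  ] gap 54.8 q [-0.81  0.33  0.44  1.57 -0.14  1.27  1.42]
12 [[[-0.0473,-0.0163,0.005],[0.0,-0.0,0.029]],[[-0.0477,-0.015,0.005],[0.0,-0.0,0.029]],[[-0.0481,-0.0136,0.005],[0.001,-0.001,0.03]],[[-0.0486,-0.0121,0.005],[-0.0,0.0,0.029]],[[-0.0488,-0.0107,0.0051],[-0.0,0.0,0.029]],[[-0.0491,-0.0092,0.005],[0.0,-0.0,0.029]],[[-0.0494,-0.0079,0.0051],[0.0,-0.0,0.03]],[[-0.0496,-0.0064,0.005],[0.0,-0.001,0.029]],[[-0.0498,-0.0049,0.0051],[0.001,0.0,0.029]],[[-0.0499,-0.0035,0.0051],[-0.0,0.0,0.029]],[[-0.0499,-0.002,0.0052],[0.0,-0.0,0.03]],[[-0.05,-0.0005,0.0051],[0.0,-0.0,0.029]]]
end [ 0.5055 -0.3494  0.14  ] 1.4207711474813949
```

>>> play_rows(
  targets=[
    [[-0.0473, -0.0163, 0.005], [0, 0, 0.029]],
    [[-0.0477, -0.015, 0.005], [0, 0, 0.029]],
    [[-0.0481, -0.0136, 0.005], [0, 0, 0.03]],
    [[-0.0486, -0.0121, 0.005], [0, 0, 0.029]],
    [[-0.0488, -0.0107, 0.005], [0, 0, 0.029]],
    [[-0.0491, -0.0092, 0.005], [0, 0, 0.029]],
    [[-0.0494, -0.0079, 0.005], [0, 0, 0.03]],
    [[-0.0496, -0.0064, 0.005], [0, 0, 0.029]],
    [[-0.0498, -0.0049, 0.005], [0, 0, 0.029]],
    [[-0.0499, -0.0035, 0.005], [0, 0, 0.029]],
    [[-0.0499, -0.002, 0.005], [0, 0, 0.03]],
    [[-0.05, -0.0005, 0.005], [0, 0, 0.029]],
  ],
)

```text
clock: 17.98
tool_pos: [0.505, -0.351, 0.1388]
tcp_rot: [-0.0, 0.758, 0.652, 0.001]
force: [-0.0, -0.2, 0.3]
finger_gap: 0.65
```

Run:
```python
from pl import *
viewer.snapshot("side");viewer.snapshot("top")
for n in("side","top"): 
    im=viewer.snapshot(n);np.save(n+"7.npy",im);cv2.imwrite(f"pics/{n}7.png",im[:,:,::-1])
st()
a=cv2.imread("pics/side7.png")[90:190,180:310];b=cv2.imread("pics/top7.png")[150:250,90:220];c=cv2.imread("pics/side7.png")[284:384,170:300]
d=cv2.imread("pics/top7.png")[180:280,310:440]
r=lambda q:cv2.resize(q,(390,300),interpolation=2)
cv2.imwrite("pics/g7.png",np.vstack([np.hstack([r(a),r(b)]),np.hstack([r(c),r(d)])]))
```

```text
t 18.18 p [ 504.4 -350.6  138.4] psi 1.4188 tilt [-0.0002  0.0009] F [ 0.2  0.1 -0.7] M [ 0.03 -0.02 -0.01] gap 55.4 q [-0.06  0.4   0.76  1.7  -0.3   1.16  2.2 ]
```

View pics/g7.png

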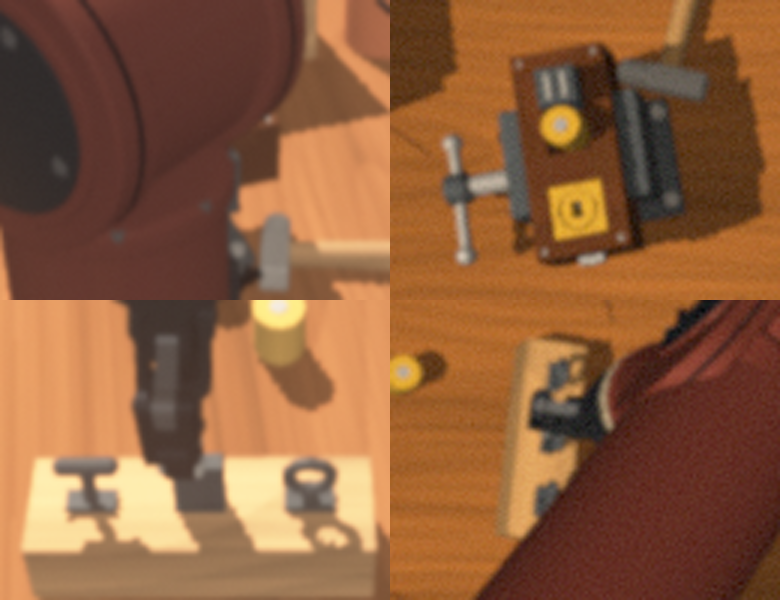

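```bash
cat > kf.py <<'E'
from ef import *
G={n:grads(np.load(n+"0.npy"),.8) for n in("side","top")}
for cams in(["side"],["top"],["side","top"]):
    f=lambda x:sum(poly_score(n,G[n],hull3(n,box(x[0],x[1],-.15,.028,.010,.05,.091)))+.5*poly_score(n,G[n],box(x[0],x[1],-.15,.028,.010,.05,.091)[4:]) for n in cams)
    x,s=fit(f,(.5055,-.349),np.array([.003,.003]),8);print("plate key",cams,np.round(x*1000,1),round(s,1))
# keyhole refine: brass plate square, fit size too
for cams in(["side"],["top"],["side","top"]):
    f=lambda x:sum(poly_score(n,G[n],box(x[0],x[1],x[2],x[3],x[4],.125,.125)[4:]) for n in cams)
    x,s=fit(f,(.511,.231,.2,.05,.05),np.array([.003,.003,.05,.005,.005]),10);print("plate",cams,np.round(x*1000,1),round(s,1))
t=np.load("top7.npy")[195:240,130:180];s=np.load("side0.npy")[120:150,195:240]
cv2.imwrite("pics/kh.png",np.hstack([cv2.resize(t[:,:,::-1],(400,360),interpolation=2),cv2.resize(s[:,:,::-1],(400,360),interpolation=2)]))
print((proj("top",[.5112,.2311,.126])[0]-[130,195]+.5)*8,(proj("side",[.5112,.2311,.126])[0]-[195,120]+.5)*[400/45,12])
E
python3 kf.py
```

```text
plate key ['side'] [ 505.  -350.8] 394.8
plate key ['top'] [ 506.4 -349.6] 360.8
plate key ['side', 'top'] [ 505.3 -349.8] 743.6
plate ['side'] [509.3 230.6 187.9  46.8  48.8] 328.5
plate ['top'] [510.9 231.5 196.2  47.6  47.4] 360.4
plate ['side', 'top'] [510.2 231.3 190.9  47.4  47.5] 679.8
[181.71889668 197.19964194] [176.3843958  159.13536357]
```

View pics/kh.png

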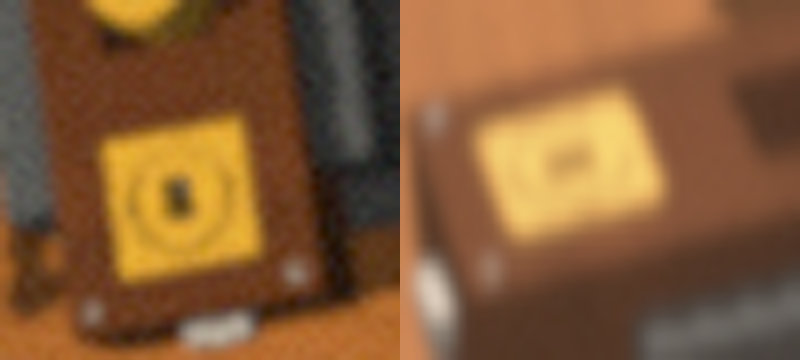

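Run:
```python
from pl import *
st();plan((.5057,-.3502,.062,1.421,4))
```

```text
t 18.18 p [ 504.4 -350.6  138.4] psi 1.4188 tilt [-0.0002  0.0009] F [ 0.2  0.1 -0.7] M [ 0.03 -0.02 -0.01] gap 55.4 q [-0.06  0.4   0.76  1.7  -0.3   1.16  2.2 ]
4 [[[0.0001,0.0003,0.0191],[-0.0,-0.0,-0.001]],[[0.0002,0.0003,0.0191],[-0.0,-0.0,-0.0]],[[0.0001,0.0003,0.0191],[-0.0,-0.001,-0.001]],[[0.0002,0.0004,0.0191],[-0.0,0.0,-0.0]]]
end [ 0.5057 -0.3502  0.062 ] 1.4207810240876018
```

>>> play_rows(
  targets=[
    [[0, 0.0005, 0.02], [0, 0, -0.001]],
    [[0, 0.0005, 0.02], [0, 0, 0]],
    [[0, 0.0003, 0.02], [0, 0, 0]],
    [[0, 0, 0.016], [0, 0, 0]],
    [[0, 0, 0], [0, 0, 0]],
  ],
)

```text
clock: 18.8
tool_pos: [0.5052, -0.3491, 0.0603]
tcp_rot: [-0.002, 0.758, 0.653, -0.0]
force: [-0.0, -0.0, 0.2]
finger_gap: 0.653
```

>>> play_rows(
  targets=[
    [[0, 0, 0], [0, 0, 0]],
    [[0, 0, 0], [0, 0, 0]],
    [[0, 0, 0], [0, 0, 0]],
    [[0, 0, 0], [0, 0, 0]],
    [[0, 0, 0], [0, 0, 0]],
  ],
  fingers=0,
  newtons=100,
)

```text
clock: 19.42
tool_pos: [0.5065, -0.3499, 0.0628]
tcp_rot: [0.0, 0.758, 0.653, 0.001]
force: [-1.3, 1.0, 5.6]
finger_gap: 0.099
```

Run:
```python
from pl import *
st()
```

```text
t 19.43 p [ 506.5 -349.9   62.8] psi 1.422 tilt [0.001  0.0008] F [-1.3  1.   5.6] M [ 0.15  0.13 -0.04] gap 8.4 q [-0.03  0.49  0.72  1.76 -0.37  1.03  2.25]
```

Run:
```python
from pl import *
plan((.5065,-.3499,.125,1.422,3),(.5105,.2,.22,1.74,12),)
```

```text
15 [[[0.0,0.0,-0.0207],[0.0,-0.0,-0.0]],[[0.0001,0.0,-0.0208],[0.001,-0.001,-0.0]],[[-0.0,0.0,-0.0207],[-0.0,0.0,-0.0]],[[0.0454,-0.0065,-0.0079],[-0.0,0.0,-0.027]],[[0.0455,-0.0052,-0.0079],[-0.0,0.0,-0.026]],[[0.0456,-0.0041,-0.008],[-0.0,0.0,-0.027]],[[0.0458,-0.0028,-0.0079],[-0.0,0.0,-0.026]],[[0.0458,-0.0016,-0.0079],[-0.0,0.0,-0.027]],[[0.0458,-0.0004,-0.0079],[-0.0,0.0,-0.026]],[[0.0458,0.0008,-0.008],[-0.0,0.0,-0.027]],[[0.0458,0.002,-0.0079],[-0.0,0.0,-0.026]],[[0.0457,0.0033,-0.0079],[-0.0,0.0,-0.027]],[[0.0456,0.0044,-0.0079],[-0.0,0.0,-0.026]],[[0.0454,0.0057,-0.008],[-0.0,0.0,-0.027]],[[0.0454,0.0068,-0.0079],[-0.0,0.0,-0.026]]]
end [0.5105 0.2    0.22  ] 1.7399927473373369
```

>>> play_rows(
  targets=[
    [[0, 0, -0.021], [0, 0, 0]],
    [[0, 0, -0.021], [0.001, -0.001, 0]],
    [[0, 0, -0.021], [0, 0, 0]],
    [[0.03, -0.0065, -0.008], [0, 0, -0.027]],
    [[0.0455, -0.0052, -0.008], [0, 0, -0.026]],
    [[0.0456, -0.0041, -0.008], [0, 0, -0.027]],
    [[0.0458, -0.0028, -0.008], [0, 0, -0.026]],
    [[0.0458, -0.0016, -0.008], [0, 0, -0.027]],
    [[0.0458, -0.0004, -0.008], [0, 0, -0.026]],
    [[0.0458, 0.0008, -0.008], [0, 0, -0.027]],
    [[0.0458, 0.002, -0.008], [0, 0, -0.026]],
    [[0.0457, 0.0033, -0.008], [0, 0, -0.027]],
  ],
)

```text
clock: 20.92
tool_pos: [0.507, 0.0487, 0.1988]
tcp_rot: [-0.0, 0.674, 0.738, 0.0]
force: [0.7, 0.1, -0.3]
finger_gap: 0.101
```

Run:
```python
from pl import *
st();plan((.5105,.21,.205,1.766,5))
```

```text
t 20.93 p [507.   48.7 198.8] psi 1.6613 tilt [0.0003 0.0009] F [ 0.7  0.1 -0.3] M [-0.02 -0.06 -0.01] gap 8.6 q [-0.7   0.06  0.54  1.87 -0.03  1.22  1.51]
5 [[[0.0321,0.0036,-0.0012],[0.0,-0.0,-0.021]],[[0.032,0.0043,-0.0012],[0.0,-0.0,-0.021]],[[0.0318,0.0049,-0.0012],[0.0,-0.001,-0.021]],[[0.0318,0.0057,-0.0013],[0.0,0.0,-0.021]],[[0.0317,0.0063,-0.0012],[0.0,0.0,-0.021]]]
end [0.5105 0.21   0.205 ] 1.7663443080289736
```

>>> play_rows(
  targets=[
    [[0.034, 0.0038, -0.001], [0, 0, -0.021]],
    [[0.034, 0.0045, -0.001], [0, 0, -0.021]],
    [[0.034, 0.0053, -0.001], [0, 0, -0.021]],
    [[0.034, 0.006, -0.001], [0, 0, -0.021]],
    [[0.034, 0.0068, 0], [0, 0, -0.021]],
    [[0.01, 0.002, 0], [0, 0, 0]],
    [[0, 0, 0], [0, 0, 0]],
  ],
)

```text
clock: 21.8
tool_pos: [0.5107, 0.2304, 0.2008]
tcp_rot: [-0.0, 0.634, 0.773, -0.001]
force: [0.1, 1.0, -0.6]
finger_gap: 0.097
```

Run:
```python
from pl import *
st()
viewer.snapshot("side")
for n in("side","top"):
    im=viewer.snapshot(n);np.save(n+"8.npy",im);cv2.imwrite(f"pics/{n}8.png",im[:,:,::-1])
st();plan((.5102,.2316,.18,1.766,2))
a=cv2.imread("pics/side8.png")[70:190,160:290];b=cv2.imread("pics/top8.png")[150:270,90:220]
r=lambda q:cv2.resize(q,(520,480),interpolation=2)
cv2.imwrite("pics/g8.png",cv2.resize(np.hstack([cv2.resize(a,None,fx=4,fy=4,interpolation=2),cv2.resize(b[:,:],None,fx=2,fy=4,interpolation=2)]),(780,480)))
```

```text
t 21.8 p [510.7 230.4 200.8] psi 1.767 tilt [-0.0017 -0.0006] F [ 0.1  1.  -0.6] M [-0.05 -0.03 -0.01] gap 8.3 q [-0.86  0.17  0.4   1.75 -0.07  1.24  1.33]
t 21.95 p [511.1 228.4 201.2] psi 1.7641 tilt [-0.0013 -0.0002] F [-0.7  0.6 -1.4] M [-0.04  0.02 -0.03] gap 8.0 q [-0.86  0.17  0.41  1.75 -0.07  1.24  1.33]
2 [[[0.0016,-0.0001,0.0106],[-0.001,-0.0,-0.001]],[[0.0017,-0.0001,0.0106],[-0.0,-0.0,-0.001]]]
end [0.5102 0.2316 0.18  ] 1.7660805366267331
```

View pics/g8.png

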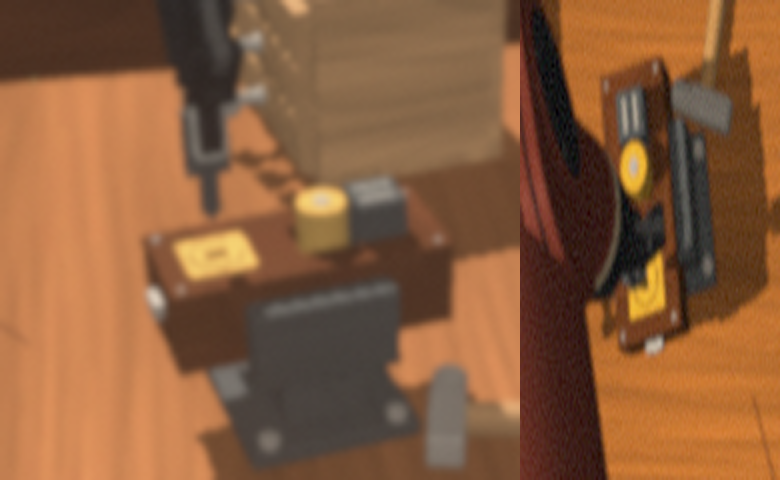

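```bash
cat > kf2.py <<'E'
from ef import *
from pl import *
im=np.load("side8.npy");G=grads(im,.8)
s,p,R=cur();M=R.as_matrix();psi=np.arctan2(M[1,0],M[0,0])
def K(a,b,dz):
    c=p+M[:,0]*b+M[:,1]*a;z=p[2]-.0128+dz
    return box(c[0],c[1],psi-np.pi/2,.012,.005,z-.028,z-.002),box(c[0],c[1],psi-np.pi/2,.002,.005,z-.034,z-.034)[:4],box(c[0],c[1],psi-np.pi/2,.028,.012,z,z+.005)
def f(x,b=0):
    k,t,sh=K(x[0],b,x[1]);h=hull3("side",np.vstack([k,t]));pr=proj("side",h);
    return poly_score("side",G,h)+poly_score("side",G,hull3("side",sh))-300*max(0,abs(x[1])-.005)/.001
for b in(-.002,0,.002):
    x,v=fit(lambda q:f(q,b),(0,0),np.array([.002,.002]),8);print(b,np.round(x*1000,1),round(v,1))
x,v=fit(f,(0,0),np.array([.002,.002]),8)
big=cv2.resize(im[90:160,180:250][:,:,::-1],None,fx=8,fy=8,interpolation=2)
for q in K(x[0],0,x[1]):
    h=(proj("side",hull3("side",q))-[180,90]+.5)*8;cv2.polylines(big,[h.astype(int)],True,(0,255,0),1)
h=(proj("side",[[.5102,.2316,.126],[.509,.2308,.126]])-[180,90]+.5)*8
for q in h: cv2.circle(big,tuple(q.astype(int)),3,(255,0,0),-1)
cv2.imwrite("pics/k8.png",big)
E
python3 kf2.py
```

```text
-0.002 [-3.2  3.4] 334.7
0 [-2.8  2.3] 335.1
0.002 [-2.4  1.2] 335.2
```

View pics/k8.png

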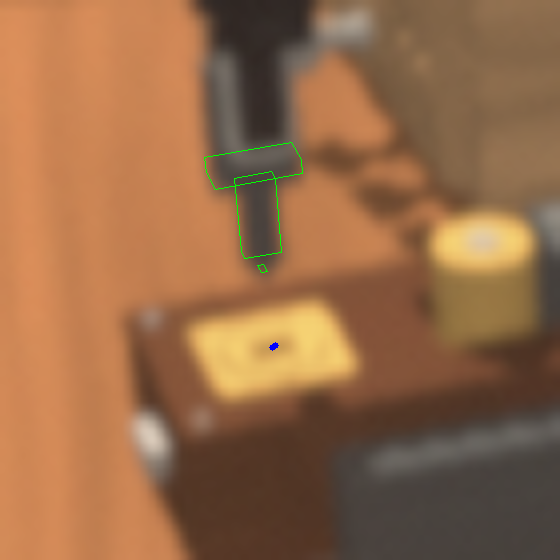

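Run:
```python
from pl import *
plan((.512,.2315,.177,1.768,4))
```

```text
4 [[[0.0007,0.0004,0.006],[-0.0,-0.0,-0.001]],[[0.0007,0.0004,0.0061],[-0.001,-0.0,-0.001]],[[0.0007,0.0004,0.006],[0.0,-0.0,-0.001]],[[0.0007,0.0003,0.0061],[-0.0,-0.0,-0.001]]]
end [0.512  0.2314 0.177 ] 1.768080535710818
```

>>> play_rows(
  targets=[
    [[0.0008, 0.0004, 0.006], [-0.001, 0, -0.001]],
    [[0.0008, 0.0004, 0.006], [0, 0, -0.001]],
    [[0.0007, 0.0004, 0.006], [0, 0, -0.001]],
    [[0.0007, 0.0003, 0.006], [0, 0, -0.001]],
    [[0, 0, 0], [0, 0, 0]],
  ],
)

```text
clock: 22.58
tool_pos: [0.5113, 0.2329, 0.1765]
tcp_rot: [-0.0, 0.633, 0.774, -0.0]
force: [-0.7, 0.4, -0.8]
finger_gap: 0.096
```

Run:
```python
from pl import *
st()
im=viewer.snapshot("side");np.save("side9.npy",im)
st()
cv2.imwrite("pics/k9.png",cv2.resize(im[90:160,180:250][:,:,::-1],None,fx=8,fy=8,interpolation=2))
```

```text
t 22.57 p [511.3 232.9 176.5] psi 1.7701 tilt [-0.0012 -0.0001] F [-0.7  0.4 -0.8] M [-0.02 -0.07  0.03] gap 8.1 q [-0.86  0.2   0.4   1.77 -0.08  1.19  1.34]
t 22.62 p [511.5 232.9 176.9] psi 1.77 tilt [-0.0007  0.0001] F [-1.   0.3  0.3] M [-0.04  0.01 -0.03] gap 8.2 q [-0.86  0.2   0.4   1.77 -0.08  1.19  1.34]
```

View pics/k9.png

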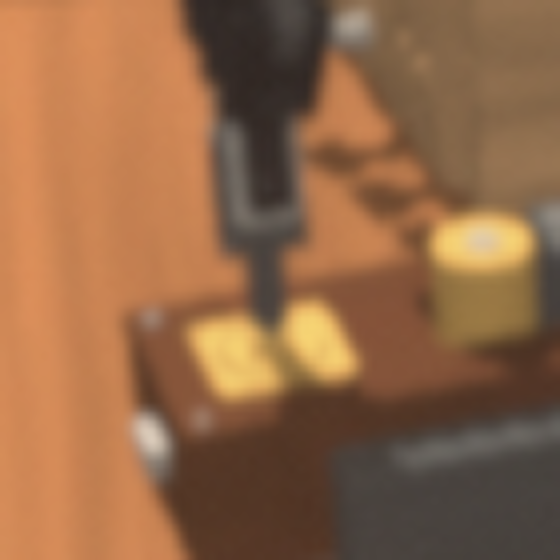

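>>> play_rows(
  targets=[
    [[-0.0012, 0.0004, 0.003], [0, 0, 0]],
    [[0, 0, 0.003], [0, 0, 0]],
    [[0, 0, 0.003], [0, 0, 0]],
    [[0, 0, 0.002], [0, 0, 0]],
    [[0, 0, 0], [0, 0, 0]],
  ],
)

```text
clock: 23.25
tool_pos: [0.5121, 0.2318, 0.166]
tcp_rot: [-0.0, 0.633, 0.774, -0.0]
force: [-0.8, 0.6, -0.7]
finger_gap: 0.095
```

Run:
```python
from pl import *
st()
```

```text
t 23.25 p [512.1 231.8 166. ] psi 1.7699 tilt [-0.0006  0.0002] F [-0.8  0.6 -0.7] M [ 0.   -0.02  0.02] gap 8.1 q [-0.85  0.2   0.4   1.78 -0.09  1.17  1.34]
```

>>> play_rows(
  targets=[
    [[0, 0, 0.003], [0, 0, 0]],
    [[0, 0, 0.003], [0, 0, 0]],
    [[0, 0, 0], [0, 0, 0]],
  ],
)

```text
clock: 23.62
tool_pos: [0.5121, 0.2318, 0.1599]
tcp_rot: [-0.0, 0.633, 0.774, -0.0]
force: [0.5, -0.8, -0.0]
finger_gap: 0.099
```

Run:
```python
from pl import *
st()
```

```text
t 23.62 p [512.1 231.8 159.9] psi 1.77 tilt [-0.0006  0.0002] F [ 0.5 -0.8 -0. ] M [ 0.02 -0.    0.01] gap 8.4 q [-0.85  0.21  0.4   1.79 -0.09  1.16  1.34]
```

>>> play_rows(
  targets=[
    [[0, 0.002, 0.001], [0, 0, 0]],
    [[0, -0.004, 0.001], [0, 0, 0]],
    [[0, 0.004, 0.001], [0, 0, 0]],
    [[0, -0.004, 0.001], [0, 0, 0]],
    [[0, 0.004, 0.001], [0, 0, 0]],
    [[0, -0.004, 0.001], [0, 0, 0]],
    [[0, 0.004, 0.001], [0, 0, 0]],
    [[0, -0.004, 0.001], [0, 0, 0]],
  ],
)

```text
clock: 24.62
tool_pos: [0.5116, 0.2319, 0.1525]
tcp_rot: [0.0, 0.633, 0.774, 0.001]
force: [3.7, 1.9, 5.0]
finger_gap: 0.098
```

Run:
```python
from pl import *
st()
```

```text
t 24.62 p [511.6 231.9 152.5] psi 1.7699 tilt [0.002  0.0012] F [3.7 1.9 5. ] M [ 0.24 -1.   -0.  ] gap 8.3 q [-0.85  0.21  0.4   1.8  -0.09  1.14  1.35]
```

>>> play_rows(
  targets=[
    [[0, 0.004, 0.001], [0, 0, 0]],
    [[0, -0.004, 0.001], [0, 0, 0]],
    [[0, 0.004, 0.001], [0, 0, 0]],
    [[0, -0.004, 0.001], [0, 0, 0]],
    [[0, 0.004, 0.001], [0, 0, 0]],
    [[0, -0.004, 0.001], [0, 0, 0]],
    [[0, 0.004, 0.001], [0, 0, 0]],
    [[0, -0.004, 0.001], [0, 0, 0]],
  ],
)

```text
clock: 25.62
tool_pos: [0.5113, 0.2318, 0.1444]
tcp_rot: [0.0, 0.633, 0.774, 0.001]
force: [4.1, 0.3, 5.8]
finger_gap: 0.096
```

Run:
```python
from pl import *
st()
```

```text
t 25.62 p [511.3 231.8 144.4] psi 1.7699 tilt [0.0013 0.001 ] F [4.1 0.3 5.8] M [ 0.17 -1.09 -0.02] gap 8.1 q [-0.85  0.22  0.4   1.81 -0.1   1.12  1.35]
```

Excellent; 5.6 mm left.

>>> play_rows(
  targets=[
    [[0, 0.004, 0.001], [0, 0, 0]],
    [[0, -0.004, 0.001], [0, 0, 0]],
    [[0, 0.004, 0.001], [0, 0, 0]],
    [[0, -0.004, 0.001], [0, 0, 0]],
    [[0, 0.004, 0.001], [0, 0, 0]],
    [[0, -0.004, 0.001], [0, 0, 0]],
    [[0, 0.002, 0.0005], [0, 0, 0]],
    [[0, 0, 0], [0, 0, 0]],
  ],
)

```text
clock: 26.62
tool_pos: [0.5119, 0.232, 0.1386]
tcp_rot: [-0.001, 0.633, 0.774, -0.0]
force: [-8.2, -2.4, 14.0]
finger_gap: 0.098
```

Run:
```python
from pl import *
st()
```

```text
t 26.62 p [511.9 232.  138.6] psi 1.77 tilt [-0.0015  0.0008] F [-8.2 -2.4 14. ] M [-0.53  1.58  0.03] gap 8.4 q [-0.85  0.23  0.4   1.81 -0.1   1.12  1.35]
```

>>> play_rows(
  targets=[
    [[0, -0.001, 0], [0, 0, 0]],
    [[0, 0, 0], [0, 0, 0]],
  ],
)

```text
clock: 26.88
tool_pos: [0.5118, 0.2319, 0.1386]
tcp_rot: [-0.0, 0.633, 0.774, 0.001]
force: [-2.9, -0.4, 10.3]
finger_gap: 0.095
```

Run:
```python
from pl import *
st()
im=viewer.snapshot("side");np.save("side10.npy",im)
st()
cv2.imwrite("pics/k10.png",cv2.resize(im[90:160,180:250][:,:,::-1],None,fx=8,fy=8,interpolation=2))
```

```text
t 26.88 p [511.8 231.9 138.6] psi 1.7699 tilt [0.0005 0.0013] F [-2.9 -0.4 10.3] M [-0.23  0.59 -0.04] gap 8.0 q [-0.85  0.23  0.4   1.82 -0.1   1.11  1.35]
t 26.93 p [511.8 232.  138.6] psi 1.77 tilt [0.0005 0.0013] F [-3.4 -1.8 10.2] M [-0.29  0.59 -0.  ] gap 8.0 q [-0.85  0.23  0.4   1.82 -0.1   1.11  1.35]
```

View pics/k10.png

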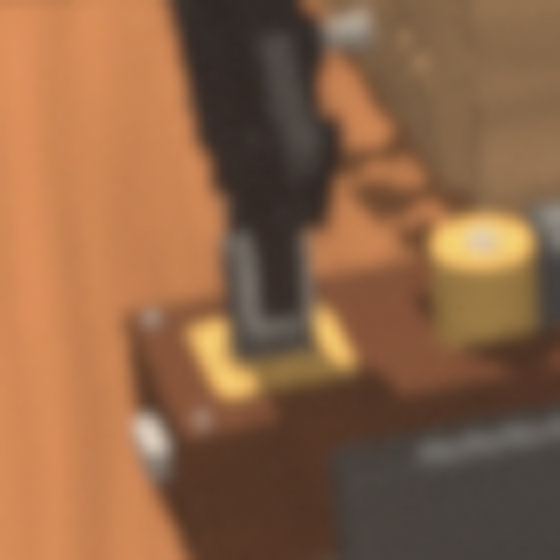

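>>> play_rows(
  targets=[
    [[-0.0002, 0, 0], [0, 0, 0.1]],
    [[-0.0002, 0, 0], [0, 0, 0.15]],
    [[-0.0002, 0, 0], [0, 0, 0.15]],
    [[-0.0002, 0, 0], [0, 0, 0.15]],
    [[-0.0002, 0, 0], [0, 0, 0.15]],
    [[0, 0, 0], [0, 0, 0]],
  ],
)

```text
clock: 27.68
tool_pos: [0.5119, 0.2313, 0.1386]
tcp_rot: [-0.0, 0.861, 0.509, 0.001]
force: [-1.3, -0.5, 9.4]
finger_gap: 0.1
```

Run:
```python
from pl import *
st()
```

```text
t 27.68 p [511.9 231.3 138.6] psi 1.068 tilt [0.001  0.0016] F [-1.3 -0.5  9.4] M [-0.03  0.25  0.04] gap 8.5 q [-0.93  0.24  0.49  1.82 -0.12  1.11  0.67]
```

>>> play_rows(
  targets=[
    [[-0.0002, 0, 0], [0, 0, 0.15]],
    [[-0.0002, 0, 0], [0, 0, 0.15]],
    [[-0.0002, 0, 0], [0, 0, 0.15]],
    [[-0.0002, 0, 0], [0, 0, 0.15]],
    [[-0.0002, 0, 0], [0, 0, 0.15]],
    [[-0.0002, 0, 0], [0, 0, 0.15]],
    [[0, 0, 0], [0, 0, 0.1]],
    [[0, 0, 0], [0, 0, 0.0]],
    [[0, 0, 0], [0, 0, 0.0]],
  ],
)

```text
clock: 28.8
tool_pos: [0.5111, 0.2305, 0.1387]
tcp_rot: [-0.001, 0.999, 0.035, 0.001]
force: [-1.9, -0.4, 8.6]
finger_gap: 0.095
```

Run:
```python
from pl import *
st()
for n in("side","top"):
    im=viewer.snapshot(n);cv2.imwrite(f"pics/{n}11.png",im[:,:,::-1])
st()
a=cv2.imread("pics/side11.png")[80:170,170:280];b=cv2.imread("pics/top11.png")[150:260,90:210]
cv2.imwrite("pics/k11.png",np.hstack([cv2.resize(a,(440,360),interpolation=2),cv2.resize(b,(350,360),interpolation=2)]))
```

```text
t 28.8 p [511.1 230.5 138.7] psi 0.0702 tilt [0.0011 0.0016] F [-1.9 -0.4  8.6] M [0.03 0.33 0.1 ] gap 8.1 q [-1.04  0.25  0.63  1.83 -0.16  1.11 -0.29]
t 28.9 p [511.1 230.5 138.7] psi 0.0703 tilt [0.0011 0.0017] F [-0.5  0.3 10. ] M [0.01 0.29 0.04] gap 8.2 q [-1.04  0.25  0.63  1.83 -0.16  1.11 -0.29]
```

View pics/k11.png

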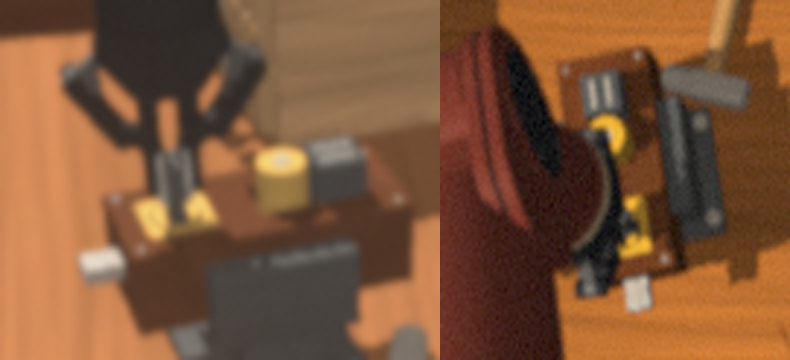

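>>> play_rows(
  targets=[
    [[0, 0, 0], [0, 0, 0.05]],
    [[0, 0, 0], [0, 0, 0.04]],
    [[0, 0, 0], [0, 0, 0]],
    [[0, 0, 0], [0, 0, 0]],
  ],
)

```text
clock: 29.4
tool_pos: [0.511, 0.2305, 0.1386]
tcp_rot: [-0.001, 1.0, -0.01, 0.0]
force: [-2.5, 0.8, 9.3]
finger_gap: 0.098
```

Run:
```python
from pl import *
st()
viewer.snapshot("side");st();viewer.snapshot("side");st()
```

```text
t 29.4 p [511.  230.5 138.6] psi -0.0197 tilt [0.0008 0.0016] F [-2.5  0.8  9.3] M [-0.02  0.42  0.06] gap 8.3 q [-1.05  0.25  0.64  1.83 -0.17  1.12 -0.38]
t 29.45 p [511.  230.5 138.6] psi -0.0196 tilt [0.0008 0.0016] F [-1.4 -0.7  9.7] M [-0.01  0.46  0.1 ] gap 8.6 q [-1.05  0.25  0.64  1.83 -0.17  1.12 -0.38]
t 29.5 p [511.  230.5 138.6] psi -0.0197 tilt [0.0008 0.0016] F [-1.4  0.  10.4] M [-0.03  0.39  0.09] gap 8.6 q [-1.05  0.25  0.64  1.83 -0.17  1.12 -0.38]
```

Run:
```python
from pl import *
a=viewer.snapshot("side");b=viewer.snapshot("top")
cv2.imwrite("pics/end.png",cv2.resize(np.hstack([a,b])[:,:,::-1],(800,300)));st()
```

```text
t 29.6 p [511.  230.5 138.6] psi -0.0197 tilt [0.0008 0.0016] F [-2.1  0.2  9.7] M [-0.07  0.43  0.1 ] gap 8.3 q [-1.05  0.25  0.64  1.83 -0.17  1.12 -0.38]
```

View pics/end.png

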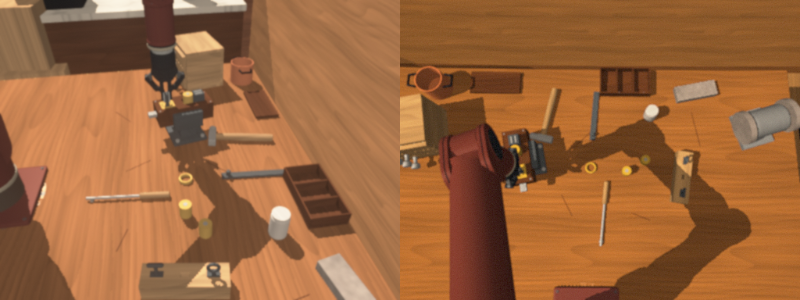

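The pictures show both parts in the pocket, the key held turned with the bolt out, and the other things where they lay.

Run:
```python
from rig import manip
print(manip.sign_off())
```

```text
the job is handed in; nothing more can be done
None
```

The job is done and handed in at 29.6 s of the allowed 72 s. The iron block and the nearest brass drum are in the pocket, and the plate key is pushed home, turned a quarter turn and still held.

- **Parts in the pocket:** Both went down until they met the floor, at tool heights of 130.3 mm for the block and 129.0 mm for the drum. Those match the heights expected from how I gripped them. The pictures show them upright and side by side.
- **Key:** It went in past the pins with rocking, and the forces I read along the way reached at most about 14 N. It stopped at a tool height of 138.6 mm, against 138.8 mm expected for fully home, and the picture shows the shoulder on the cylinder top.
- **Turn:** The hand turned about 1.79 rad clockwise. Allowing the full 0.2 rad of play, the cylinder should be at about 1.59 rad or on its stop. I could not measure the cylinder's angle directly. The pictures do show the bolt thrown, and the last turning torque was about 0.1 N m, with the hand pushing down at about 10 N.
- **Other things:** The last picture shows the other two keys, the two spare drums, the ring, file, bar, tin and hammer where they were.

**Disagreement between checks:** The two cameras differed by about 1–2 mm in x, and the side-camera fits of held parts were about 1.3 mm off what the grasps predicted. I took values in between, and the contact forces stayed low.

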